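# Load the seal engraver and lock its carrier tray

### The arm

A 6-joint arm with a two-finger parallel gripper is mounted at the origin on the work surface. World frame = base frame: x ahead of the robot, y to its left, z up, the work surface at z = 0. Lengths are in mm, angles in rad, forces in N, time in s.
With the tool pointing down it reaches from about 275 to 750 mm from the base axis. Payload 10.2 kg.
Tool frame: the origin (TCP) lies on the centre line of the jaws, within the pads' length; the fingertips stand 8 mm ahead of it and the grasp point (between the pads) lies 11 mm behind it; x points along the fingers, y is the direction in which the jaws open and shut, and the axes are right-handed (so a half turn about x gives the same grasp; the last joint's range is limited). The gripper opens to 85 mm and grips with 20 to 120 N. Pads are 22 mm wide; open, the fingers measure 114 mm over their backs; the gripper's body (76 mm by 85 mm) begins 54 mm behind the grasp point. The pads swing forward as they close: fully open they stand 13 mm farther back than shut.
Start: joints at [-1.348, 0.313, 1.498, -0, 1.331, -0.223], TCP at [226.358, -473.702, 239.294] pointing down, gripper open.
Joint ranges: [-2.94, 2.94], [-0.97, 2.17], [0.19, 2.56], [-1.23, 4.37], [0.02, 3.11], [-2.88, 2.88]. Speed limits (rad/s): [2.39, 2.39, 3.01, 3.14, 3.14, 3.14].

### API

Orientations are given as a unit quaternion [w, x, y, z].
In Python, from rig import ctrl, vision, workorder gives the robot as it stands. The module is installed in compiled form; this text tells all that it offers.
- The arm moves only by the shell command python3 -m jog 'ROWS' [OPENING] [FORCE]. ROWS is JSON, a list that holds one entry, the list of rows, each a list of 6 numbers: the shift along the tool's x, y, z in m, then the turn, a rotation vector about the tool's x, y, z in rad. A call has 1 to 12 rows; each row shifts and turns the commanded pose from where the row before left it, along the tool's axes as they then stand; what a row does not reach is not made up. A row lasts 1/8 s, in which the tool goes at most 62.5 mm and 10.7 degrees, less where a joint would pass 70% of its speed; a pose out of reach is approached as far as the arm can. A call is refused whole if a number of a shift passes 0.0625 or a number of a turn 0.188, either way. A call with a gripper value outside its range is refused whole. OPENING is the closure in counts, from 0 (fully open) to 255 (shut), set as the call begins (- or left out, the last holds). The fingers move at their own pace and stop on an object; FORCE is the grip in N (left out, the last holds). Time passes only in rows, so rows that do not move let the fingers close. It gives the time, the measured TCP pose, the force and the opening at its end, in the units of the state.
- ctrl.sense(): the state, without advancing time (a new reading comes with each control period).
- vision.capture(name): name is "scene" or "top" or "wrist"; returns a dict with "image" (480x640x3 uint8, red, green, blue), "mtx" (3x3 intrinsics, pixels), "R" (3x3) and "t" (3): a world point X has camera coordinates R X + t; the wrist camera has in their place "hand_eye" (4x4, takes a point from camera to tool coordinates, whose origin is the TCP and whose axes are the tool frame's). Camera axes: x right, y down, z forward; pixel columns grow to the right and rows downward; lengths in mm; the calibration is good to about 2 mm. A picture is of the moment at which its call begins: read the wrist's pose just before it. There is no depth.
- workorder.finish_job(): hands the job in, once; it reports no verdict.
The state is a dict: "time_s": time; "joints": joint angles; "dq": joint speeds; "tau": joint torques, N m; "eef_pos": TCP position; "ee_rot": TCP orientation; "force": force on the tool from outside, world axes, zero at the start; "wrist_torque": the same for the moment, N m; "grip_width": opening from 0.0 (shut) to 1.0 (fully open).
Only numpy, scipy, OpenCV 4.12 (cv2) and the standard library are available. Lean on these libraries where they do the work, as an engineer would, in place of code of your own. Each camera call takes 0.05 s, during which the arm holds its last target.

### The job

Get the desktop engraver on the jeweller's bench ready for a batch: first pull out the cross bolt on the loading bed, stand every brass seal blank on the bench in a pocket of the carrier tray, and slide the loaded tray along the bed's slotted rails fully home against the back stop. Then push the cross bolt all the way in again in front of the tray, and after that tighten both slotted clamp screws clockwise until they stop, using the driver and not the fingers. Finally put the driver back in its wooden stand, and leave the other things on the bench where they are.

Things in the scene. Friction and masses are not known exactly. Their poses are not given: they have to be found in the camera images.
- bed: Loading bed of the engraver, fixed, pose varies. Origin on the bench where the tray's origin is when home; x points inward from mouth to back stop, y left, z up. Two aluminium rails along x at |y| 72-102 mm, 16 mm high, x -85 to +75, each with a lip 10-16 mm up reaching in to |y| 64 mm: the tray enters only by sliding along x (2 mm room each side). No floor: the tray slides on the bench.
- bed_mouth (a point): Point on the bench in the middle of the bed's mouth, bed x -111 mm: short steel flares, 12 mm high, run from the rail ends to here and widen the mouth to about |y| 85 mm. Before sliding in, the tray's centre must be outside, about bed x -180 mm.
- bed_stop (a point): Middle of the back stop's face on the bench, bed x +64 mm. The stop is 16 mm high; a grey hood 280 mm wide, 120 mm high begins at bed x +110 mm.
- tray: Loose aluminium tray, 0.3 kg. Origin under its centre. Base plate 128 (x) by 140 (y) by 4 mm, its 10 mm side margins run under the rail lips. On it a pocket plate 128 by 120 mm up to z 10 mm with four square pockets 38 mm wide at x +-30, y +-30 mm, floor z 4 mm. Black handle 30 (x) by 12 (y) mm at the centre up to z 72 mm: grip near its top. Home: x along the bed's x, either way round.
- seal1: Brass seal blank, an upright plain cylinder 28 mm in diameter and 26 mm high, 0.1 kg, loose; origin at the centre of its underside, z up. Two to four blanks are present; an absent one reads None from the start.
- seal2: Brass seal blank, an upright plain cylinder 28 mm in diameter and 26 mm high, 0.1 kg, loose; origin at the centre of its underside, z up. Two to four blanks are present; an absent one reads None from the start.
- seal3: Brass seal blank, an upright plain cylinder 28 mm in diameter and 26 mm high, 0.1 kg, loose; origin at the centre of its underside, z up. Two to four blanks are present; an absent one reads None from the start.
- seal4: Brass seal blank, an upright plain cylinder 28 mm in diameter and 26 mm high, 0.1 kg, loose; origin at the centre of its underside, z up. Two to four blanks are present; an absent one reads None from the start.
- bolt (a joint): Cross bolt, slide joint in m: 0 = pushed home (its 8 mm rod crosses the mouth side of the bed at bed x -72 mm, 4 mm in front of the tray's front edge, and blocks its way), 0.035 = pulled fully out towards the bed's -y. It stays where it is left; sliding takes about 4 N. Count as out above 0.028.
- bolt_knob (a point): Point on the upright black bolt knob (a post 16 mm in diameter, from 3 to 47 mm above the bench), on its axis, 35 mm above the bench; with the bolt home it is at bed x -72, y -142 mm. It moves towards the bed's -y as the bolt comes out.
- screw_left (a joint): Clamp screw on the left rail (bed x 0, y +86 mm), vertical hinge, rad: 0 = loose, grows clockwise seen from above to the stop at 1.57 = tight; starts at 0 to 0.25. Friction 0.06 N m, stays put. A flat 26 mm tab under the head lies along the rail when loose, over the tray's edge when tight. At 0 the slot lies along the bed's x.
- screw_right (a joint): Clamp screw on the right rail (bed x 0, y -86 mm), vertical hinge, rad: 0 = loose, grows clockwise seen from above to the stop at 1.57 = tight; starts at 0 to 0.25. Friction 0.06 N m, stays put. A flat 26 mm tab under the head lies along the rail when loose, over the tray's edge when tight. At 0 the slot lies along the bed's x.
- head_left: Head of the left clamp screw, turns with it: round, 32 mm wide, straight slot along its own x, 8 mm wide, 8 mm deep, open at both ends. Origin on its axis at the rail's top, 16 mm above the bench; slot floor 8 mm, head's top 16 mm above the origin. Keep the fingers off it (4 N at most).
- head_right: Head of the right clamp screw, turns with it: round, 32 mm wide, straight slot along its own x, 8 mm wide, 8 mm deep, open at both ends. Origin on its axis at the rail's top, 16 mm above the bench; slot floor 8 mm, head's top 16 mm above the origin. Keep the fingers off it (4 N at most).
- driver: Stubby driver, loose, 0.12 kg, standing blade down in the stand. Origin at the middle of the blade's tip, z up along the handle, x along the blade's width. Blade 20 (x) by 4 (y) by 16 mm long; shank 10 mm in diameter, z 16-50 mm; square wooden handle 34 by 34 mm (faces along x and y), z 50-110 mm. In the stand it rests on the handle's underside, tip 6 mm above the bench.
- stand: Wooden stand fixed to the bench, 80 by 80 by 56 mm, with one square hole 27 mm wide and 52 mm deep in the middle of its top; origin under its centre on the bench. The driver may stand in it at any yaw.
- dapping_block: Bystander: black steel dapping block, 50 mm cube; origin under its centre.
- flux_bottle: Bystander: clear bottle 48 mm in diameter, 130 mm high; origin under its centre.
- loupe: Bystander: black eyeglass loupe, 30 mm in diameter, 22 mm high; origin under its centre.
Things that resemble listed ones, but are neither listed nor needed, are in the scene too. Leave any blue, grey or purple look-alike of the stand alone.

How it is judged:
By the outcome, as a careful person would: the job done as asked, in the order asked, and still so for the second after the job is handed in, with the robot touching nothing.
Of seal1, seal2, seal3, seal4 only 2 to 4 are there at a start; the rules pass over those that are not, and their reading is None.
At some moment in a run one of seal1, seal2, seal3, seal4 may be knocked a few centimetres aside while the robot is not near it.
It also fails if it takes over 210 s, if anything falls off the work surface, if the arm or the gripper's body presses on something with over 40 N, if the wrist force passes 120 N, or if a joint passes its speed limit or range.

## Working session

There is one attempt and no reset: what is moved stays moved. The work goes in short steps, Python scripts to look and compute and a shell command to move; the robot and the scene stay as the last step left them, time stands still between calls to the robot, and variables do not carry over. Pictures are saved under pics/ and viewed, and the job is handed in when it is done.

```bash
mkdir -p pics; ls; python3 - <<'E'
from rig import ctrl, vision
import cv2, json
print(ctrl.sense())
for n in ("scene","top","wrist"):
    c=vision.capture(n); cv2.imwrite(f"pics/{n}0.png",c["image"][:,:,::-1])
    print(n,{k:(v.tolist() if hasattr(v,'tolist') else v) for k,v in c.items() if k!="image"})
E
```

```text
pics
{'time_s': 0.0, 'joints': array([-1.34837569e+00,  3.13420063e-01,  1.49843574e+00, -2.59047796e-06,
        1.33100419e+00, -2.23387537e-01]), 'dq': array([ 0.00172951,  0.00090501,  0.00046195,  0.00083623,  0.00100479,
       -0.00099387]), 'tau': array([ 6.12608856e-04, -4.12267435e+01, -2.59743547e+01, -1.43635384e-04,
        4.18622454e-03,  3.23391447e-06]), 'eef_pos': array([ 226.31139185, -473.44182818,  238.75089403]), 'ee_rot': array([-0.1558671 , -0.6896118 , -0.15676325,  0.68961315]), 'force': array([-0.50744773, -0.75327651, -0.03730746]), 'wrist_torque': array([-0.00222381,  0.00411326,  0.0311089 ]), 'grip_width': 1.0020865182849636}
scene {'mtx': [[564.7219478051475, 0.0, 319.3159820557355], [0.0, 564.7219478051475, 242.3102245006896], [0.0, 0.0, 1.0]], 'R': [[0.36754589031944934, 0.9297762789580472, 0.02064193780174451], [0.6025715906871923, -0.22117620485883627, -0.7668041239462322], [-0.7083907795884914, 0.2942739497325066, -0.641549176527287]], 't': [-185.22534242689025, -252.05245217630454, 1463.0689421143143]}
top {'mtx': [[545.8623116542732, 0.0, 322.46059789059296], [0.0, 545.8623116542732, 241.25282596366597], [0.0, 0.0, 1.0]], 'R': [[-0.0034436488512583382, -0.9999316252782284, 0.011175242772763959], [-0.9938766374571414, 0.002188141176910365, -0.11047371431736902], [0.11044170769901637, -0.011487245389165129, -0.9938162166084303]], 't': [-31.23612534534032, 488.69407252685875, 1311.7370454249594]}
wrist {'mtx': [[428.16692527750433, 0.0, 322.3446637580047], [0.0, 428.16692527750433, 237.2932028491869], [0.0, 0.0, 1.0]], 'hand_eye': [[0.0008970244091671425, -0.29715113826963807, 0.9548300353320834, -134.53424191623859], [0.9999994427806809, -0.00026489147532256766, -0.001021895705656643, 0.1458816491172188], [0.0005565838088702204, 0.9548304199477331, 0.29715073507716405, -75.77592454605403], [0.0, 0.0, 0.0, 1.0]]}
```

View pics/top0.png

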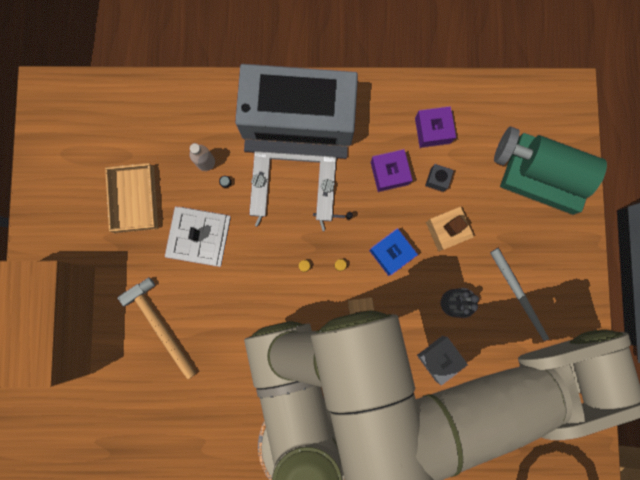

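View pics/scene0.png

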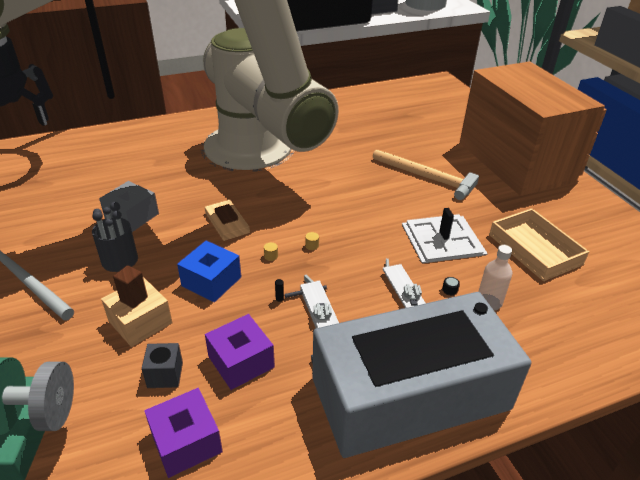

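View pics/wrist0.png

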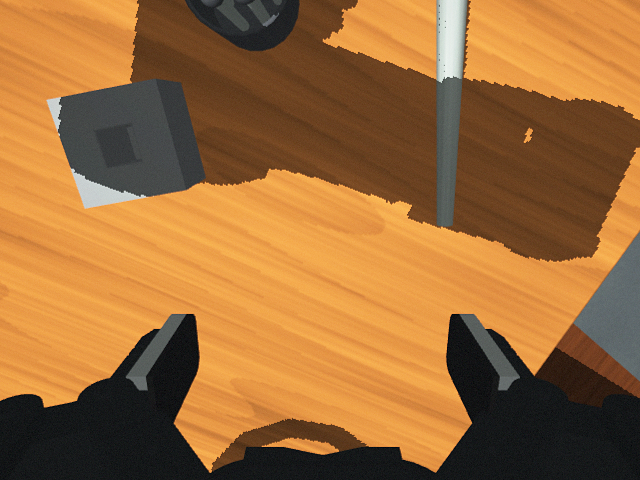

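```bash
cat > h.py <<'E'
from rig import ctrl, vision
import cv2, numpy as np
from scipy.spatial.transform import Rotation as Ro
def cap(n,save=None,crop=None,k=1):
    s=ctrl.sense(); c=vision.capture(n); im=c["image"][:,:,::-1].copy()
    if n=="wrist":
        R=rot(s).as_matrix(); H=np.array(c["hand_eye"]); Rw=R@H[:3,:3]; tw=R@H[:3,3]+s["eef_pos"]
        c["R"]=Rw.T; c["t"]=-Rw.T@tw
    if save:
        if crop: im=im[crop[1]:crop[3],crop[0]:crop[2]]
        im=cv2.resize(im,None,fx=k,fy=k,interpolation=cv2.INTER_CUBIC)
        cv2.imwrite(save,im)
    return c
def rot(s): w,x,y,z=s["ee_rot"]; return Ro.from_quat([x,y,z,w])
def bp(c,uv,z):
    R=np.array(c["R"]);t=np.array(c["t"]);d=R.T@np.linalg.solve(np.array(c["mtx"]),[uv[0],uv[1],1.]); o=-R.T@t
    return (o+d*(z-o[2])/d[2])
def pr(c,X):
    p=np.array(c["mtx"])@(np.array(c["R"])@np.asarray(X,float)+c["t"]); return p[:2]/p[2]
def st():
    s=ctrl.sense(); R=rot(s).as_matrix()
    yaw=np.degrees(np.arctan2(R[1,1],R[0,1]))
    print("t %.2f pos %s yawY %.2f grip %.3f F %s tilt %s"%(s["time_s"],s["eef_pos"].round(1),yaw,s["grip_width"],s["force"].round(1),R[:,0].round(4)), "q",s["joints"].round(2)); return s,R,yaw
def go(p,yaw=None,s=None):
    """shift needed in tool axes (m) from the measured pose, + rotvec tool so x is down and y axis at yaw deg (mod 180)"""
    s,R,y0=st(); 
    d=np.array(p)-s["eef_pos"]
    if yaw is None: yaw=y0
    while yaw-y0>90: yaw-=180
    while yaw-y0<-90: yaw+=180
    a=np.radians(yaw); Y=np.array([np.cos(a),np.sin(a),0]);X=np.array([0,0,-1.]);T=np.c_[X,Y,np.cross(X,Y)]
    rv=Ro.from_matrix(R.T@T).as_rotvec()
    print("shift(now) ",(R.T@d/1000).round(4)," shift(after turn)",(T.T@d/1000).round(4)," turn",rv.round(4),"dist",np.linalg.norm(d).round(1)); print("tool y,z axes",R[:,1].round(3),R[:,2].round(3))
E
python3 - <<'E'
from h import *
cap("top","pics/t1.png",(230,130,360,240),6)
cap("top","pics/t2.png",(155,180,255,280),6)
cap("top","pics/t3.png",(350,150,480,285),5)
E
```

```text
(no output)
```

View pics/t1.png

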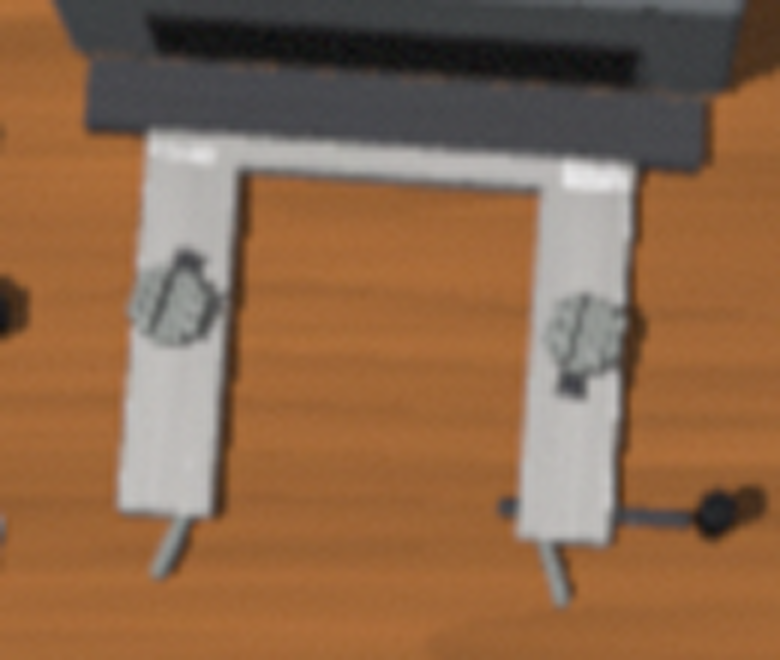

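View pics/t2.png

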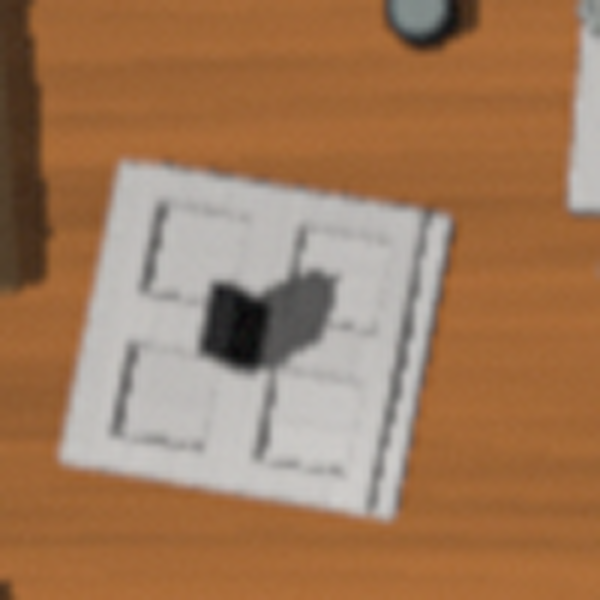

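View pics/t3.png

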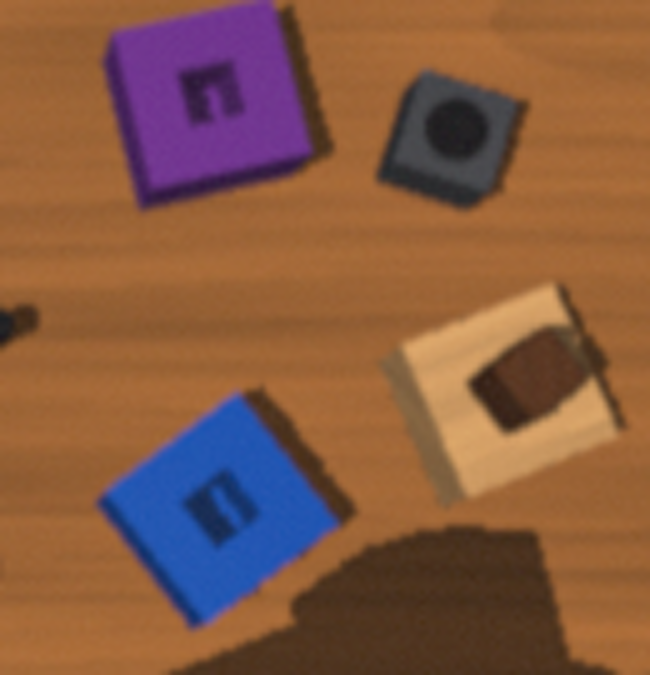

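```bash
python3 - <<'E'
from h import *
c=cap("top")
f=lambda o,k,l,z:[bp(c,(o[0]+(u+.5)/k-.5,o[1]+(v+.5)/k-.5),z).round(1) for u,v in l]
T=f((155,180),6,[(120,158),(452,213),(394,520),(62,463)],4); print("tray",T,np.mean(T,0))
for a,b in((3,0),(2,1)): d=T[b]-T[a]; print(np.degrees(np.arctan2(d[1],d[0])),np.linalg.norm(d))
B=f((230,130),6,[(150,130),(118,512),(213,515),(238,172),(540,188),(519,537),(612,545),(635,165)],16); print("rails",B)
for a,b in((1,0),(2,3),(5,4),(6,7)): d=B[b]-B[a]; print(np.degrees(np.arctan2(d[1],d[0])),np.linalg.norm(d))
print("heads",f((230,130),6,[(174,305),(586,335)],32),"knob top",f((230,130),6,[(715,513)],47))
print("stand top",S:=f((350,150),5,[(397,350),(560,285),(624,432),(465,500)],56),np.mean(S,0))
print("drv top",S:=f((350,150),5,[(475,385),(550,325)],110))
for p in((305,265),(341,265)): print("seal",bp(c,(p[0],p[1]-1),26).round(1))
print("loupe",bp(c,(225,182),22),"bottle",bp(c,(196,149),130),"tray handle",f((155,180),6,[(240,325)],72))
print("dap",bp(c,(350+455/5,150+130/5),50),"bluestand",bp(c,(394,250),56))
E
```

```text
tray [array([581.1, 337.4,   4. ]), array([557.6, 198.7,   4. ]), array([429.4, 220.6,   4. ]), array([453.4, 358. ,   4. ])] [505.375 278.675   4.   ]
-9.163757681157655 129.35087939399565
-9.69408240835182 130.05710284332807
rails [array([718.1, 137.3,  16. ]), array([556.1, 148.8,  16. ]), array([554.7, 109.6,  16. ]), array([700.1, 100.3,  16. ]), array([693.1, -26.2,  16. ]), array([545.3, -17.1,  16. ]), array([541.9, -55.6,  16. ]), array([703. , -66.1,  16. ])]
-4.060481541616669 162.40766607521948
-3.65973785692963 145.6971173359308
-3.5232358119398 148.07987709341205
-3.729087337392312 161.44181614439304
heads [array([639.7, 124.8,  32. ]), array([627. , -44.9,  32. ])] knob top [array([550.3, -96.5,  47. ])]
stand top [array([ 537.5, -289.9,   56. ]), array([ 569.2, -369.9,   56. ]), array([ 497.3, -398.5,   56. ]), array([ 464.6, -320.8,   56. ])] [ 517.15  -344.775   56.   ]
drv top [array([ 512.9, -314.3,  110. ]), array([ 540.9, -350. ,  110. ])]
seal [432.9  10.2  26. ]
seal [432.7 -77.8  26. ]
loupe [638.03092895 209.27829483  22.        ] bottle [691.38875591 258.81538843 130.        ] tray handle [array([502.2, 270.7,  72. ])]
dap [ 646.26239709 -323.29692359   50.        ] bluestand [ 463.91551943 -203.86280608   56.        ]
```

```bash
python3 - <<'E'
from h import *
go((500,-70,260),-3.7)
E
```

```text
t 0.35 pos [ 226.3 -473.6  239.2] yawY -64.46 grip 1.003 F [ 0.3  0.5 -0.6] tilt [-1.e-04  3.e-04 -1.e+00] q [-1.35  0.31  1.5  -0.    1.33 -0.22]
shift(now)  [-0.0208 -0.2462 -0.421 ]  shift(after turn) [-0.0208  0.247  -0.4205]  turn [-1.0605e+00 -2.0000e-04  3.0000e-04] dist 488.1
tool y,z axes [ 0.431 -0.902 -0.   ] [-0.902 -0.431 -0.   ]
```

```bash
python3 -m jog '[[[-0.0026,-0.0308,-0.0526,0,0,0],[-0.0026,-0.0308,-0.0526,0,0,0],[-0.0026,-0.0308,-0.0526,0,0,0],[-0.0026,-0.0308,-0.0526,0,0,0],[-0.0026,-0.0308,-0.0526,0,0,0],[-0.0026,-0.0308,-0.0526,0,0,0],[-0.0026,-0.0308,-0.0526,0,0,0],[-0.0026,-0.0308,-0.0526,0,0,0]]]' 
python3 -m jog '[[[0,0,0,-0.1768,0,0],[0,0,0,-0.1768,0,0],[0,0,0,-0.1768,0,0],[0,0,0,-0.1768,0,0],[0,0,0,-0.1768,0,0],[0,0,0,-0.1768,0,0],[0,0,0,0,0,0]]]' 
python3 - <<'E'
from h import *
st(); cap("wrist","pics/w1.png"); cap("top","pics/t4.png")
E
```

```text
time_s: 1.35
eef_pos: [500.7, -68.1, 260.3]
ee_rot: [0.156, 0.69, 0.156, -0.689]
force: [0.8, -1.2, 1.1]
grip_width: 1.0
time_s: 2.22
eef_pos: [499.8, -69.9, 260.1]
ee_rot: [-0.483, -0.516, -0.483, 0.516]
force: [-0.4, 0.2, 0.5]
grip_width: 1.0
t 2.23 pos [499.8 -69.9 260.1] yawY -3.77 grip 1.000 F [-0.4  0.2  0.5] tilt [-1.e-04  0.e+00 -1.e+00] q [-0.37  0.25  1.52  0.    1.37 -0.31]
```

View pics/w1.png

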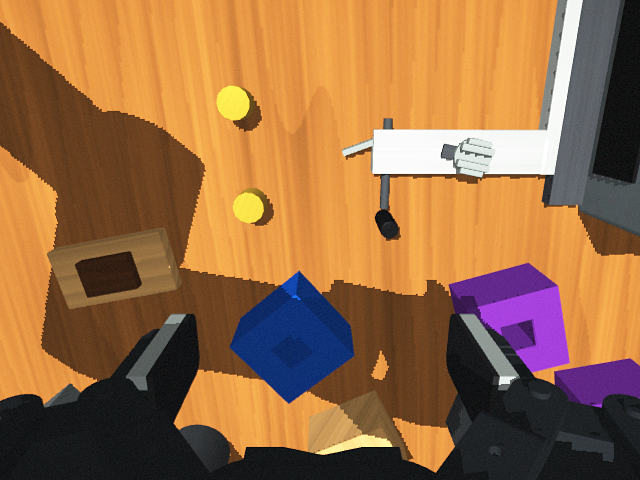

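View pics/t4.png

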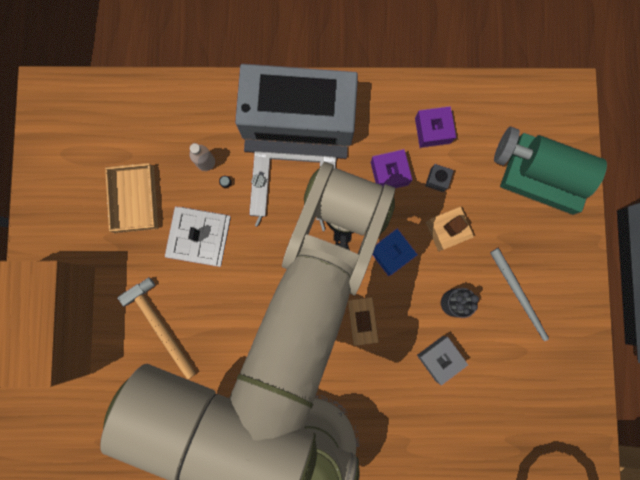

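```bash
python3 - <<'E'
from h import *
c=cap("wrist","pics/w2.png",(330,100,580,250),3)
print("knob",bp(c,(390,230),47))
print("seals",bp(c,(233,103),26),bp(c,(249,207),26))
print("rail corners",[bp(c,p,16).round(1) for p in((373,130),(373,175),(548,130),(553,174))])
print("head",bp(c,(475,156),32))
E
```

```text
knob [554.87618811 -99.50149646  47.        ]
seals [431.58609045  11.7198666   26.        ] [434.27653476 -76.20375049  26.        ]
rail corners [array([546.7, -18.3,  16. ]), array([545.4, -57.1,  16. ]), array([696.7, -28.6,  16. ]), array([704.4, -67.1,  16. ])]
head [629.44727868 -44.30248386  32.        ]
```

View pics/w2.png

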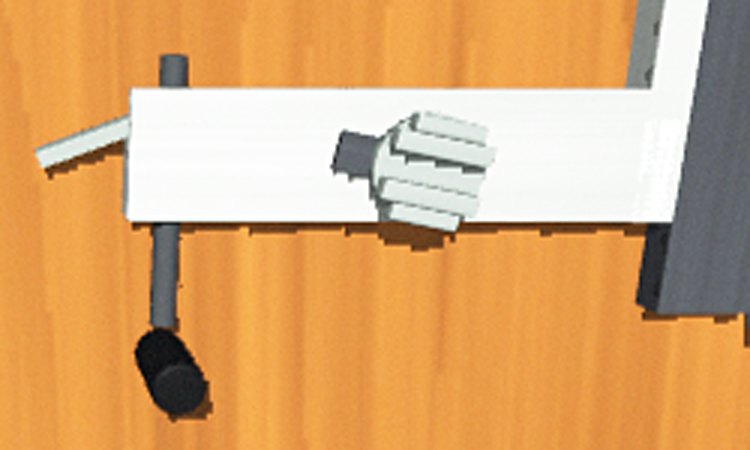

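```bash
python3 - <<'E'
from h import *
go((553.5,-98,24),-3.7)
E
```

```text
t 2.38 pos [499.8 -69.9 260.1] yawY -3.86 grip 1.001 F [0.4 0.6 0.8] tilt [-0.  0. -1.] q [-0.37  0.25  1.52 -0.    1.37 -0.3 ]
shift(now)  [0.2361 0.0555 0.0244]  shift(after turn) [0.2361 0.0554 0.0245]  turn [-0.0027 -0.      0.    ] dist 243.7
tool y,z axes [ 0.998 -0.067 -0.   ] [-0.067 -0.998 -0.   ]
```

```bash
python3 -m jog '[[[0,0.0555,0.0245,0,0,0],[0.058,0,0,0,0,0],[0.058,0,0,0,0,0],[0.06,0,0,0,0,0],[0.04,0,0,0,0,0],[0.02,0,0,0,0,0],[0,0,0,0,0,0]]]' 0 40
python3 - <<'E'
from h import *
st(); cap("wrist","pics/w3.png")
E
```

```text
time_s: 3.25
eef_pos: [552.9, -97.7, 22.9]
ee_rot: [-0.482, -0.516, -0.484, 0.517]
force: [0.8, -0.9, 0.8]
grip_width: 0.997
t 3.25 pos [552.9 -97.7  22.9] yawY -3.78 grip 0.997 F [ 0.8 -0.9  0.8] tilt [-0.0026  0.0011 -1.    ] q [-0.38  0.65  1.6   0.    0.89 -0.32]
```

View pics/w3.png

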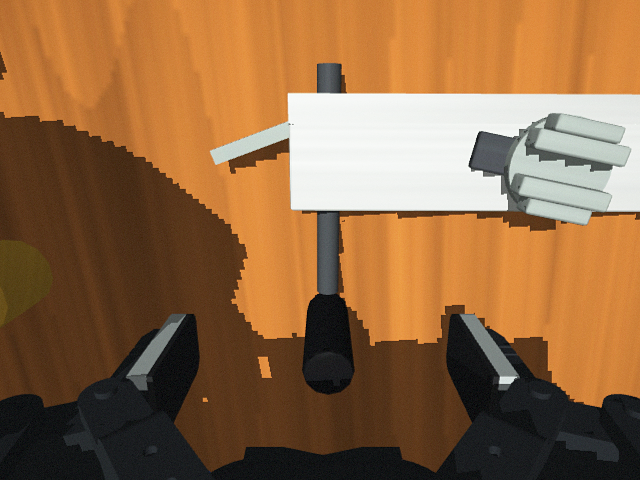

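```bash
python3 -m jog '[[[0,0,0,0,0,0],[0,0,0,0,0,0],[0,0,0,0,0,0],[0,0,0,0,0,0],[0,0,0,0,0,0],[0,0,0,0,0,0]]]' 255 40
python3 -m jog '[[[0,0,0.008,0,0,0],[0,0,0.008,0,0,0],[0,0,0.008,0,0,0],[0,0,0.008,0,0,0],[0,0,0.003,0,0,0],[0,0,0,0,0,0]]]'
python3 - <<'E'
from h import *
st(); cap("wrist","pics/w4.png")
E
```

```text
time_s: 4.05
eef_pos: [554.6, -98.1, 24.6]
ee_rot: [0.484, 0.516, 0.483, -0.515]
force: [5.9, 1.5, 0.8]
grip_width: 0.173
time_s: 4.8
eef_pos: [552.3, -130.5, 24.6]
ee_rot: [0.483, 0.517, 0.484, -0.515]
force: [7.3, 15.8, 3.8]
grip_width: 0.173
t 4.80 pos [ 552.3 -130.5   24.6] yawY -3.70 grip 0.173 F [ 7.3 15.8  3.8] tilt [ 0.002   0.0036 -1.    ] q [-0.44  0.66  1.58  0.01  0.9  -0.38]
```

View pics/w4.png

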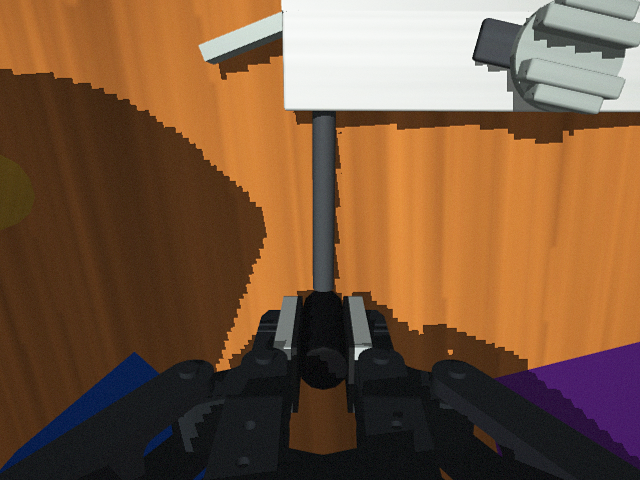

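```bash
python3 -m jog '[[[0,0,0.003,0,0,0],[0,0,0,0,0,0]]]'
python3 - <<'E'
from h import *
st()
E
```

```text
time_s: 5.1
eef_pos: [552.2, -130.7, 24.5]
ee_rot: [0.482, 0.518, 0.485, -0.514]
force: [9.5, 31.1, 7.6]
grip_width: 0.177
t 5.10 pos [ 552.2 -130.7   24.5] yawY -3.70 grip 0.177 F [ 9.5 31.1  7.6] tilt [ 0.0018  0.0077 -1.    ] q [-0.44  0.66  1.58  0.01  0.9  -0.38]
```

```bash
python3 -m jog '[[[0,0,-0.004,0,0,0],[0,0,0,0,0,0],[0,0,0,0,0,0],[0,0,0,0,0,0],[0,0,0,0,0,0],[-0.05,0,0,0,0,0],[-0.05,0,0,0,0,0],[-0.03,0,0,0,0,0],[0,0,0,0,0,0]]]' 0
python3 - <<'E'
from h import *
go((434,-76.5,18),-9.4); c=cap("wrist","pics/w5.png")
E
```

```text
time_s: 6.22
eef_pos: [552.3, -132.3, 156.3]
ee_rot: [0.485, 0.516, 0.482, -0.515]
force: [-0.3, -0.1, -0.6]
grip_width: 0.996
t 6.22 pos [ 552.3 -132.3  156.3] yawY -3.68 grip 0.996 F [-0.3 -0.1 -0.6] tilt [ 0.0041 -0.002  -1.    ] q [-0.44  0.48  1.48 -0.    1.18 -0.38]
shift(now)  [ 0.1377 -0.1222 -0.0484]  shift(after turn) [ 0.1383 -0.1258 -0.0358]  turn [ 0.0998  0.0015 -0.0043] dist 190.3
tool y,z axes [ 0.998 -0.064  0.004] [-0.064 -0.998  0.002]
```

View pics/w5.png

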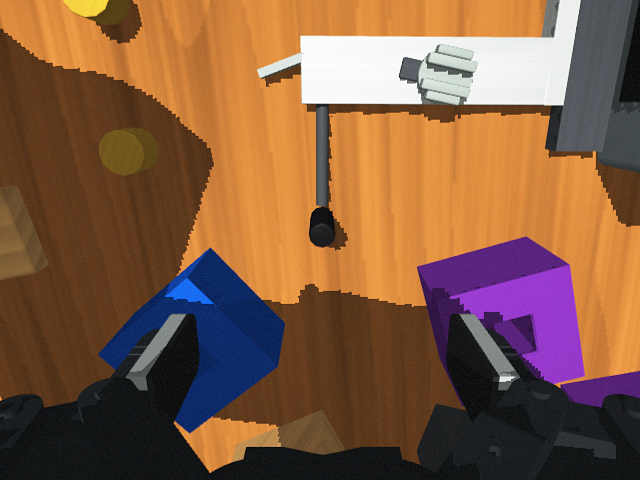

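```bash
python3 -m jog '[[[0,0,0,0.1,0.0015,-0.0043],[0,-0.06,-0.018,0,0,0],[0,-0.06,-0.018,0,0,0],[0.05,-0.0058,0,0,0,0],[0,0,0,0,0,0]]]' 
python3 - <<'E'
from h import *
go((434,-76.5,18),-9.4); c=cap("wrist","pics/w6.png"); print(bp(c,(318,320),26))
E
```

```text
time_s: 6.9
eef_pos: [431.0, -74.9, 102.3]
ee_rot: [-0.453, -0.538, -0.461, 0.541]
force: [0.1, 0.2, 0.8]
grip_width: 1.002
t 6.90 pos [431.  -74.9 102.3] yawY -9.42 grip 1.002 F [0.1 0.2 0.8] tilt [-0.0108  0.0051 -0.9999] q [-0.44  0.3   1.91 -0.    0.94 -0.28]
shift(now)  [0.0842 0.0042 0.0014]  shift(after turn) [0.0843 0.0032 0.0011]  turn [-0.0003 -0.0033  0.0115] dist 84.3
tool y,z axes [ 0.986 -0.164 -0.011] [-0.164 -0.987 -0.003]
[ 421.51801208 -110.69782148   26.        ]
```

View pics/w6.png

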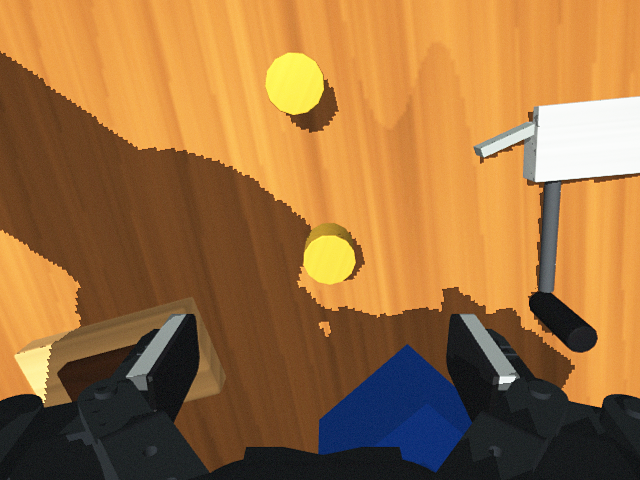

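```bash
python3 - <<'E'
from h import *
c=cap("wrist"); p=bp(c,(330,260),26); print(p,bp(c,(295,84),26)); go((p[0],p[1],18),-9.4)
E
```

```text
[435.4973283  -78.78074169  26.        ] [433.27046175  10.41961994  26.        ]
t 7.00 pos [433.7 -76.1 104.8] yawY -9.42 grip 0.999 F [ 1.4 -0.6  0.9] tilt [-0.0051  0.0025 -1.    ] q [-0.44  0.3   1.91  0.    0.94 -0.28]
shift(now)  [0.0868 0.0027 0.0025]  shift(after turn) [0.0868 0.0022 0.0023]  turn [-0.0004 -0.0016  0.0054] dist 86.9
tool y,z axes [ 0.986 -0.164 -0.005] [-0.164 -0.987 -0.002]
```

```bash
python3 -m jog '[[[0.04,0.001,0.001,0,0,0],[0.03,0,0,0,0,0],[0.018,0,0,0,0,0],[0,0,0,0,0,0],[0,0,0,0,0,0]]]' 
python3 - <<'E'
from h import *
st();cap("wrist","pics/w7.png")
E
python3 -m jog '[[[0,0,0,0,0,0],[0,0,0,0,0,0],[0,0,0,0,0,0],[0,0,0,0,0,0],[0,0,0,0,0,0],[0,0,0,0,0,0]]]' 255 30
python3 - <<'E'
from h import *
st();cap("wrist","pics/w8.png")
E
```

```text
time_s: 7.62
eef_pos: [434.7, -77.3, 17.7]
ee_rot: [-0.456, -0.539, -0.458, 0.54]
force: [-0.2, -0.3, 0.0]
grip_width: 0.999
t 7.62 pos [434.7 -77.3  17.7] yawY -9.41 grip 0.999 F [-0.2 -0.3  0. ] tilt [-0.0025  0.0012 -1.    ] q [-0.44  0.47  1.97  0.    0.71 -0.28]
time_s: 8.43
eef_pos: [433.8, -76.8, 17.0]
ee_rot: [-0.456, -0.539, -0.459, 0.54]
force: [-2.5, -0.4, 5.3]
grip_width: 0.301
t 8.43 pos [433.8 -76.8  17. ] yawY -9.41 grip 0.301 F [-2.5 -0.4  5.3] tilt [-0.0038  0.0019 -1.    ] q [-0.44  0.47  1.97  0.    0.71 -0.28]
```

View pics/w8.png

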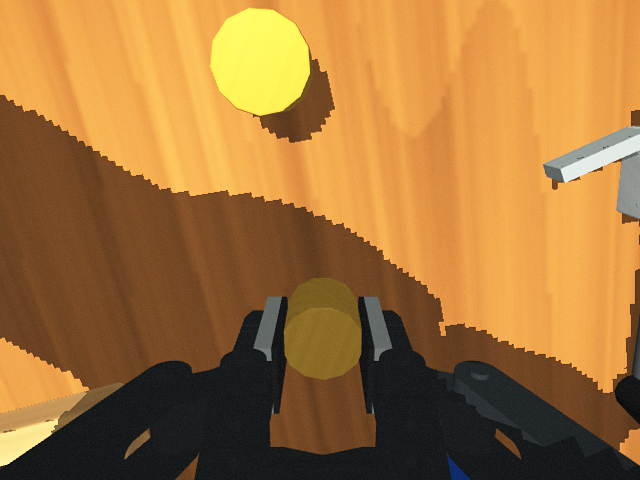

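```bash
python3 -m jog '[[[-0.06,0,0,0,0,0],[-0.06,0,0,0,0,0],[-0.06,0,0,0,0,0],[0,0.004,-0.055,0,0,0],[0,0.004,-0.055,0,0,0],[0,0.004,-0.055,0,0,0],[0,0.004,-0.055,0,0,0],[0,0.004,-0.045,0,0,0],[0,0,0,0,0,0],[0,0,0,0,0,0]]]'
python3 - <<'E'
from h import *
st();cap("wrist","pics/w9.png"); cap("top","pics/t5.png")
E
```

```text
time_s: 9.72
eef_pos: [497.2, 180.6, 196.5]
ee_rot: [-0.456, -0.538, -0.459, 0.54]
force: [-1.8, -0.7, -0.9]
grip_width: 0.301
t 9.72 pos [497.2 180.6 196.5] yawY -9.40 grip 0.301 F [-1.8 -0.7 -0.9] tilt [-0.005   0.0016 -1.    ] q [0.13 0.36 1.55 0.   1.24 0.29]
```

View pics/w9.png

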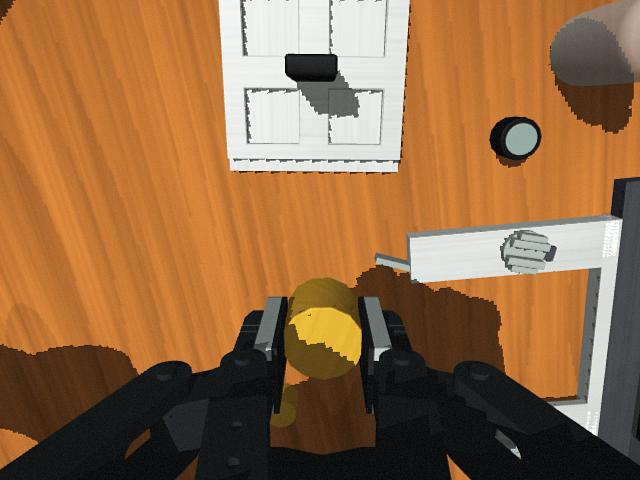

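```bash
python3 - <<'E'
from h import *
c=cap("wrist","pics/w10.png",(215,70,415,185),4)
np.save("c.npy",c,allow_pickle=True)
E
```

```text
(no output)
```

View pics/w10.png

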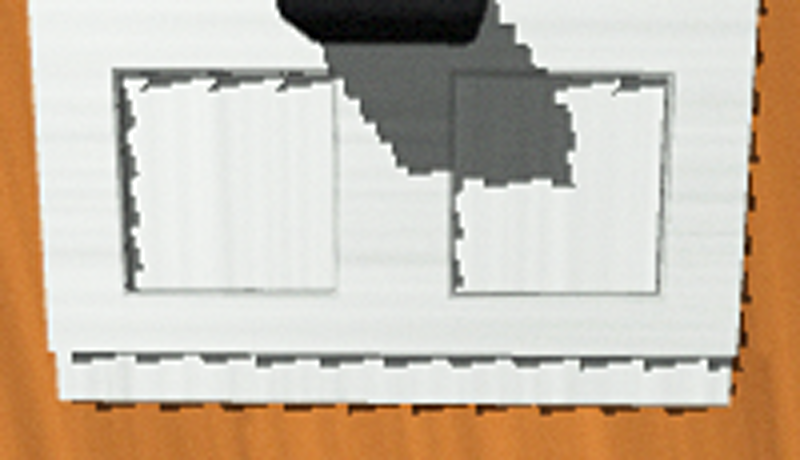

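```bash
python3 - <<'E'
from h import *
c=np.load("c.npy",allow_pickle=True).item()
P=[(114,70),(333,72),(125,291),(337,291),(453,72),(672,75),(452,294),(660,294),(50,353),(737,355)]
Q=[(60,401),(730,404)]
mx=[(-49,-11),(-11,-11),(-49,-49),(-11,-49),(11,-11),(49,-11),(11,-49),(49,-49),(-64,-60),(64,-60),(-64,-70),(64,-70)]
W=[bp(c,(215+(u+.5)/4-.5,70+(v+.5)/4-.5),z)[:2] for (u,v),z in zip(P+Q,[10]*10+[4]*2)]
M=np.array(mx,float);W=np.array(W)
a=M-M.mean(0);b=W-W.mean(0)
th=np.arctan2((a[:,0]*b[:,1]-a[:,1]*b[:,0]).sum(),(a*b).sum())
R=np.array([[np.cos(th),-np.sin(th)],[np.sin(th),np.cos(th)]])
t=W.mean(0)-R@M.mean(0); print(np.degrees(th),t,(W-M@R.T-t).round(1).tolist())
for m in((30,-30),(-30,-30),(30,30),(-30,30)): print(m,R@m+t)
# seal in tool frame
H=c["hand_eye"];
print("sealtop bottom-edge centre",bp(c,(323,343),196.5+8)) ; st()
E
```

```text
-9.770967267924323 [505.92729433 277.96690932] [[-0.4, 0.5], [0.4, 0.2], [-0.4, 0.1], [0.6, 0.1], [-0.3, 0.4], [0.5, -0.1], [-0.3, -0.2], [0.0, -0.1], [0.0, -0.4], [-0.2, -0.1], [0.1, -0.2], [0.0, -0.1]]
(30, -30) [530.40081029 243.31078408]
(-30, -30) [471.27116909 253.49339336]
(30, 30) [540.58341957 302.44042528]
(-30, 30) [481.45377837 312.62303455]
sealtop bottom-edge centre [497.30303304 179.19595544 204.5       ]
t 9.88 pos [497.4 180.  197. ] yawY -9.49 grip 0.302 F [ 0.9  0.3 -1.7] tilt [-0.0043  0.0019 -1.    ] q [0.12 0.36 1.55 0.   1.24 0.29]
```

```bash
python3 - <<'E'
from h import *
go((530.4,243.8,60),-9.77)
E
```

```text
t 9.88 pos [497.4 180.  197. ] yawY -9.49 grip 0.302 F [ 0.9  0.3 -1.7] tilt [-0.0043  0.0019 -1.    ] q [0.12 0.36 1.55 0.   1.24 0.29]
shift(now)  [ 0.1369  0.0226 -0.0682]  shift(after turn) [ 0.137   0.0217 -0.0684]  turn [ 0.0049 -0.0011  0.0045] dist 154.6
tool y,z axes [ 0.986 -0.165 -0.005] [-0.165 -0.986 -0.001]
```

```bash
python3 -m jog '[[[0,0.011,-0.0342,0.0049,-0.0011,0.0045],[0,0.011,-0.0342,0,0,0],[0.055,0,0,0,0,0],[0.05,0,0,0,0,0],[0.03,0,0,0,0,0],[0,0,0,0,0,0],[0,0,0,0,0,0]]]'
python3 - <<'E'
from h import *
go((530.4,243.8,22.5),-9.77);cap("wrist","pics/w11.png")
E
```

```text
time_s: 10.75
eef_pos: [531.5, 244.6, 63.6]
ee_rot: [0.456, 0.541, 0.455, -0.54]
force: [0.5, -0.1, -0.2]
grip_width: 0.298
t 10.75 pos [531.5 244.6  63.6] yawY -9.72 grip 0.298 F [ 0.5 -0.1 -0.2] tilt [ 2.6e-03  7.0e-04 -1.0e+00] q [0.23 0.63 1.51 0.   1.   0.4 ]
shift(now)  [ 0.0411 -0.001   0.001 ]  shift(after turn) [ 0.0411 -0.0009  0.001 ]  turn [ 0.0008 -0.0011 -0.0024] dist 41.1
tool y,z axes [ 0.986 -0.169  0.002] [-0.169 -0.986 -0.001]
```

View pics/w11.png

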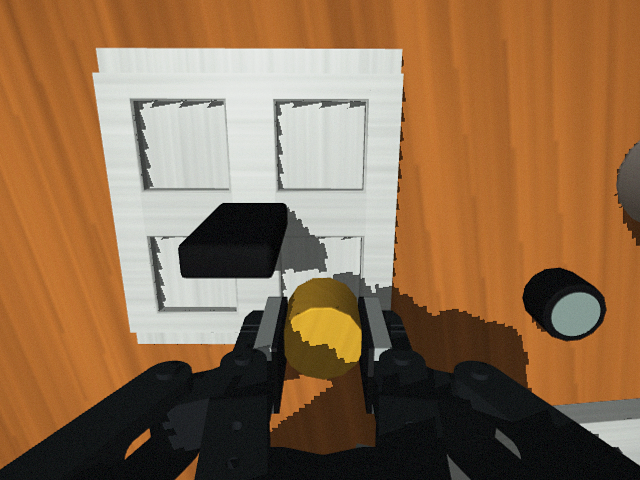

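```bash
python3 -m jog '[[[0.025,-0.0005,0.0005,0,0,0],[0.012,0,0,0,0,0],[0.004,-0.0005,0.0005,0,0,0],[0,0,0,0,0,0],[0,0,0,0,0,0]]]'
python3 - <<'E'
from h import *
st();
E
python3 -m jog '[[[0,0,0,0,0,0],[0,0,0,0,0,0],[0,0,0,0,0,0],[-0.01,0,0,0,0,0],[-0.05,0,0,0,0,0],[-0.06,0,0,0,0,0],[0,0,0.05,0,0,0],[0,0,0.01,0,0,0],[0,0,0,0,0,0]]]' 110
python3 - <<'E'
from h import *
go((433,11,120),-9.77);cap("wrist","pics/w12.png")
E
```

```text
time_s: 11.42
eef_pos: [529.8, 244.1, 21.6]
ee_rot: [0.456, 0.541, 0.456, -0.54]
force: [0.3, 1.1, -1.0]
grip_width: 0.303
t 11.43 pos [529.8 244.1  21.6] yawY -9.69 grip 0.303 F [ 0.3  1.1 -1. ] tilt [ 1.2e-03  4.0e-04 -1.0e+00] q [0.23 0.69 1.53 0.   0.92 0.4 ]
time_s: 12.55
eef_pos: [519.4, 184.6, 141.3]
ee_rot: [0.456, 0.541, 0.456, -0.54]
force: [0.4, -0.8, -0.2]
grip_width: 0.571
t 12.55 pos [519.4 184.6 141.3] yawY -9.75 grip 0.571 F [ 0.4 -0.8 -0.2] tilt [ 4.e-04  4.e-04 -1.e+00] q [0.13 0.46 1.55 0.   1.13 0.3 ]
shift(now)  [ 0.0212 -0.0557  0.1858]  shift(after turn) [ 0.0213 -0.0557  0.1858]  turn [ 0.0003 -0.0004 -0.0004] dist 195.1
tool y,z axes [ 0.986 -0.169  0.   ] [-0.169 -0.986 -0.   ]
```

View pics/w12.png

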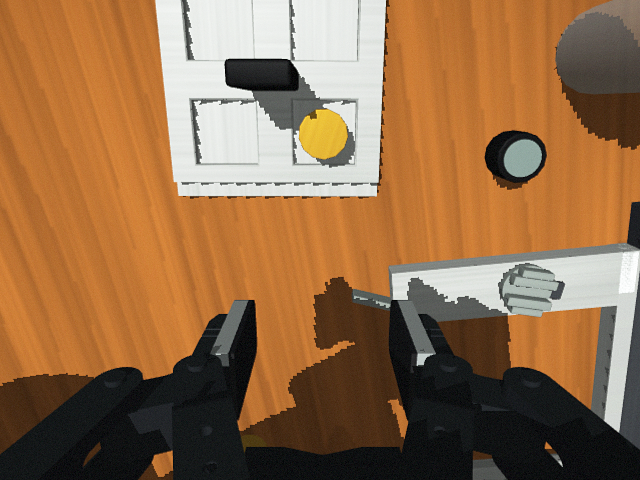

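Blank 1 stands in its pocket (325,134). Next the second blank.

```bash
python3 -m jog '[[[0,-0.0139,0.046,0,0,0],[0,-0.0139,0.046,0,0,0],[0.01,-0.0139,0.046,0,0,0],[0.011,-0.0139,0.046,0,0,0],[0,0,0,0,0,0],[0,0,0,0,0,0]]]' 0
python3 - <<'E'
from h import *
go((433,11,18),-9.77);cap("wrist","pics/w13.png")
E
```

```text
time_s: 13.35
eef_pos: [434.2, 13.5, 120.1]
ee_rot: [0.456, 0.541, 0.456, -0.54]
force: [-0.0, -0.3, 0.1]
grip_width: 1.003
t 13.35 pos [434.2  13.5 120.1] yawY -9.66 grip 1.003 F [-0.  -0.3  0.1] tilt [ 7.e-04  3.e-04 -1.e+00] q [-0.24  0.26  1.91  0.    0.97 -0.07]
shift(now)  [ 0.1021 -0.0008  0.0027]  shift(after turn) [ 0.1021 -0.0008  0.0027]  turn [ 0.0019 -0.0004 -0.0007] dist 102.1
tool y,z axes [ 0.986 -0.168  0.001] [-0.168 -0.986 -0.   ]
```

View pics/w13.png

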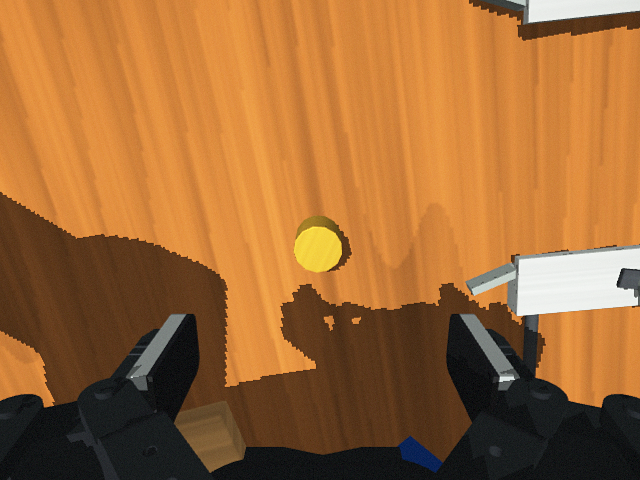

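```bash
python3 - <<'E'
from h import *
c=cap("wrist"); p=bp(c,(318.5,249),26); print(p); go((p[0],p[1],18),-9.77)
E
```

```text
[431.60748257  12.00897629  26.        ]
t 13.45 pos [434.2  13.8 120.1] yawY -9.59 grip 1.000 F [ 0.  -0.6  0.7] tilt [ 8.e-04  2.e-04 -1.e+00] q [-0.24  0.26  1.91  0.    0.97 -0.07]
shift(now)  [ 0.1021 -0.0023  0.0022]  shift(after turn) [ 0.1021 -0.0022  0.0022]  turn [ 0.0031 -0.0003 -0.0007] dist 102.1
tool y,z axes [ 0.986 -0.167  0.001] [-0.167 -0.986 -0.   ]
```

```bash
python3 -m jog '[[[0.05,-0.002,0.0022,0,0,0],[0.032,0,0,0,0,0],[0.02,0,0,0,0,0],[0,0,0,0,0,0],[0,0,0,0,0,0]]]'
python3 -m jog '[[[0,0,0,0,0,0],[0,0,0,0,0,0],[0,0,0,0,0,0],[0,0,0,0,0,0],[0,0,0,0,0,0],[-0.06,0,0,0,0,0],[-0.055,0,0,0,0,0],[0,0,0,0,0,0],[0,0,0,0,0,0]]]' 255 30
python3 - <<'E'
from h import *
go((471.3,253.6,133),-9.77);cap("wrist","pics/w14.png")
E
```

```text
time_s: 14.08
eef_pos: [431.9, 11.4, 18.6]
ee_rot: [0.457, 0.541, 0.456, -0.54]
force: [-0.5, -0.5, -0.5]
grip_width: 0.998
time_s: 15.2
eef_pos: [430.6, 11.1, 132.2]
ee_rot: [-0.456, -0.54, -0.456, 0.541]
force: [-0.1, -0.0, -1.9]
grip_width: 0.299
t 15.20 pos [430.6  11.1 132.2] yawY -9.69 grip 0.299 F [-0.1 -0.  -1.9] tilt [-1.e-03  4.e-04 -1.e+00] q [-0.25  0.24  1.91  0.    1.   -0.08]
shift(now)  [-0.0007 -0.0007 -0.2459]  shift(after turn) [-0.0008 -0.0011 -0.2459]  turn [ 0.0014 -0.0003  0.0011] dist 245.9
tool y,z axes [ 0.986 -0.168 -0.001] [-0.168 -0.986 -0.   ]
```

View pics/w14.png

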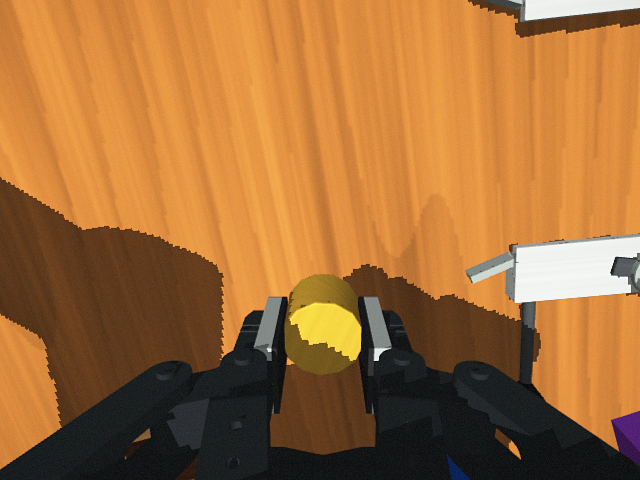

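```bash
python3 -m jog '[[[0,0,-0.05,0,0,0],[0,0,-0.05,0,0,0],[0,0,-0.05,0,0,0],[0,0,-0.04,0,0,0],[0,0,0,0,0,0],[0,0,0,0,0,0]]]'
python3 - <<'E'
from h import *
go((471.3,253.6,133),-9.77);cap("wrist","pics/w15.png")
E
```

```text
time_s: 16.0
eef_pos: [462.5, 197.8, 131.7]
ee_rot: [-0.456, -0.54, -0.456, 0.541]
force: [-0.3, -1.4, -0.9]
grip_width: 0.3
t 16.00 pos [462.5 197.8 131.7] yawY -9.69 grip 0.300 F [-0.3 -1.4 -0.9] tilt [-2.4e-03 -5.0e-04 -1.0e+00] q [ 0.17  0.38  1.7  -0.    1.06  0.34]
shift(now)  [-0.0013 -0.0008 -0.0564]  shift(after turn) [-0.0013 -0.0008 -0.0564]  turn [0.0015 0.0009 0.0023] dist 56.5
tool y,z axes [ 0.986 -0.168 -0.002] [-0.168 -0.986  0.001]
```

View pics/w15.png

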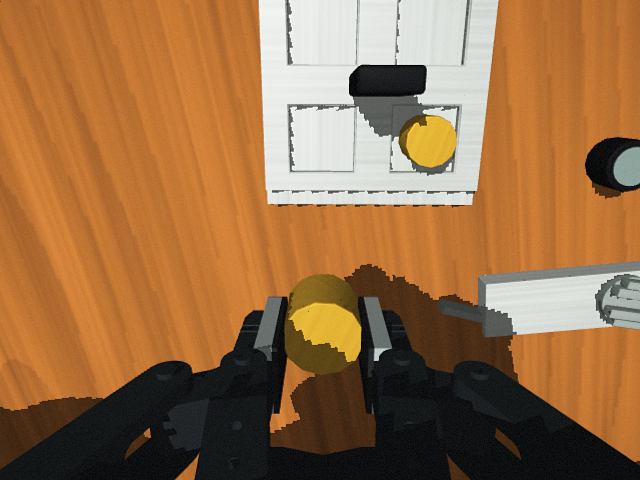

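```bash
python3 -m jog '[[[0,-0.0005,-0.0564,0,0,0],[0.03,0,0,0,0,0],[0.05,0,0,0,0,0],[0.02,0,0,0,0,0],[0.0085,0,0,0,0,0],[0,0,0,0,0,0],[0,0,0,0,0,0]]]'
python3 - <<'E'
from h import *
go((471.3,253.6,22),-9.77)
E
```

```text
time_s: 16.92
eef_pos: [472.8, 253.9, 25.4]
ee_rot: [0.456, 0.541, 0.456, -0.54]
force: [0.2, -0.2, -0.6]
grip_width: 0.299
t 16.93 pos [472.8 253.9  25.4] yawY -9.71 grip 0.299 F [ 0.2 -0.2 -0.6] tilt [ 1.9e-03  6.0e-04 -1.0e+00] q [0.27 0.6  1.68 0.   0.85 0.44]
shift(now)  [ 0.0034 -0.0015  0.0006]  shift(after turn) [ 0.0034 -0.0014  0.0006]  turn [ 0.0011 -0.0009 -0.0018] dist 3.8
tool y,z axes [ 0.986 -0.169  0.002] [-0.169 -0.986 -0.001]
```

```bash
python3 -m jog '[[[0.002,-0.001,0.0005,0,0,0],[0,0,0,0,0,0],[0,0,0,0,0,0]]]'
python3 -m jog '[[[0,0,0,0,0,0],[0,0,0,0,0,0],[0,0,0,0,0,0],[-0.01,0,0,0,0,0],[-0.05,0,0,0,0,0],[-0.06,0,0,0,0,0],[0,0,0.05,0,0,0],[0,0,0,0,0,0]]]' 130
python3 - <<'E'
from h import *
go((505.9,278,133),80.23);cap("wrist","pics/w16.png"); cap("top","pics/t6.png")
E
```

```text
time_s: 17.3
eef_pos: [471.2, 253.7, 22.6]
ee_rot: [0.456, 0.541, 0.456, -0.54]
force: [0.9, -0.2, -0.6]
grip_width: 0.304
time_s: 18.3
eef_pos: [462.6, 202.7, 143.7]
ee_rot: [0.456, 0.541, 0.455, -0.541]
force: [0.9, 0.8, -0.5]
grip_width: 0.493
t 18.30 pos [462.6 202.7 143.7] yawY -9.83 grip 0.493 F [ 0.9  0.8 -0.5] tilt [ 1.4e-03  1.0e-04 -1.0e+00] q [ 0.18  0.37  1.69 -0.    1.08  0.35]
shift(now)  [ 0.0107  0.0298 -0.0816]  shift(after turn) [ 0.0107 -0.0816 -0.0299]  turn [ 1.5698e+00 -1.4000e-03 -8.0000e-04] dist 87.6
tool y,z axes [ 0.985 -0.171  0.001] [-0.171 -0.985 -0.   ]
```

View pics/w16.png

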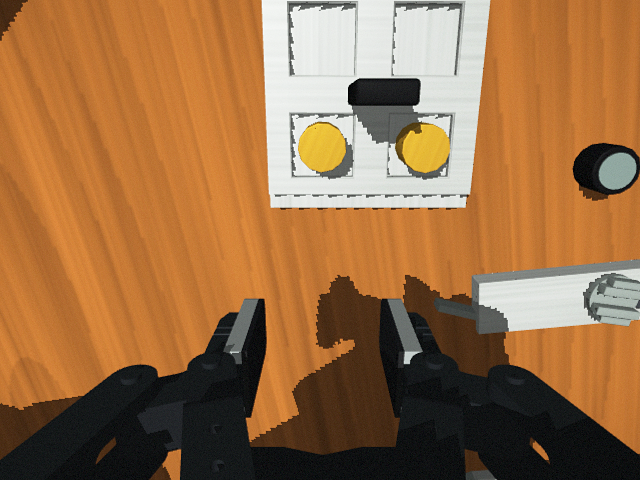

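View pics/t6.png

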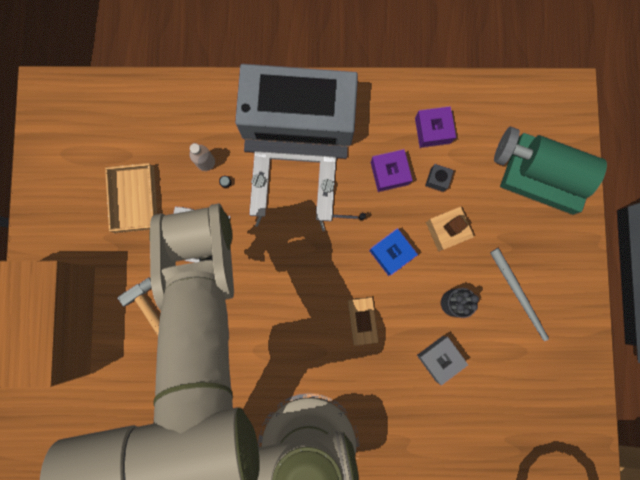

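```bash
python3 -m jog '[[[0,0,0,-0.1745,0,0],[0,0,0,-0.1745,0,0],[0,0,0,-0.1745,0,0],[0,0,0,-0.1745,0,0],[0,0,0,-0.1745,0,0],[0,0,0,-0.1745,0,0],[0,0,0,-0.1745,0,0],[0,0,0,-0.1745,0,0],[0,0,0,-0.1745,0,0],[0,0.0408,0.015,0,0,0],[0,0.0408,0.015,0,0,0],[0,0,0,0,0,0]]]'
python3 - <<'E'
from h import *
go((505.9,278,50),80.23);cap("wrist","pics/w17.png")
E
```

```text
time_s: 19.9
eef_pos: [506.3, 282.4, 141.7]
ee_rot: [0.705, 0.059, 0.705, -0.059]
force: [-0.1, 0.3, 0.1]
grip_width: 0.491
t 19.90 pos [506.3 282.4 141.7] yawY 80.47 grip 0.491 F [-0.1  0.3  0.1] tilt [-1.e-04  5.e-04 -1.e+00] q [ 0.31  0.52  1.46  0.    1.16 -1.1 ]
shift(now)  [ 0.0917 -0.0044  0.0003]  shift(after turn) [ 0.0917 -0.0044  0.0003]  turn [ 0.0042 -0.0002 -0.0004] dist 91.8
tool y,z axes [0.166 0.986 0.   ] [ 0.986 -0.166 -0.   ]
```

View pics/w17.png

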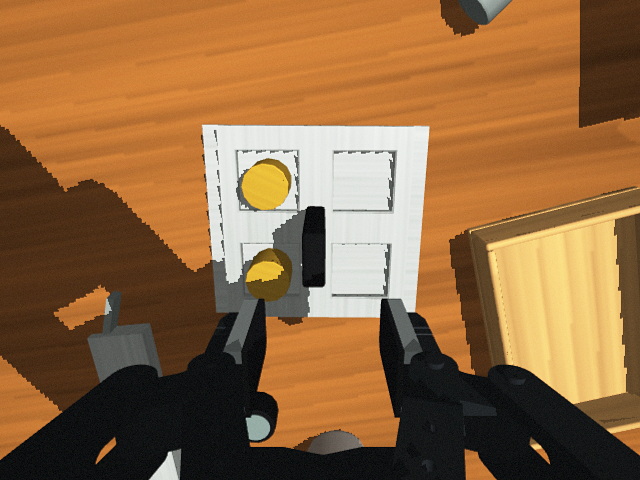

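```bash
python3 -m jog '[[[0.05,-0.0044,0,0.004,0,0],[0.0317,0,0,0,0,0],[0.01,0,0,0,0,0],[0,0,0,0,0,0],[0,0,0,0,0,0]]]'
python3 -m jog '[[[0,0,0,0,0,0],[0,0,0,0,0,0],[0,0,0,0,0,0],[0,0,0,0,0,0],[0,0,0,0,0,0]]]' 255 60
python3 - <<'E'
from h import *
st();c=cap("wrist","pics/w18.png")
E
```

```text
time_s: 20.58
eef_pos: [506.0, 275.6, 52.2]
ee_rot: [0.705, 0.062, 0.704, -0.061]
force: [-0.7, 0.2, 0.9]
grip_width: 0.489
time_s: 21.2
eef_pos: [505.8, 275.8, 51.8]
ee_rot: [0.705, 0.062, 0.704, -0.061]
force: [-0.7, 1.7, 6.0]
grip_width: 0.128
t 21.20 pos [505.8 275.8  51.8] yawY 80.06 grip 0.128 F [-0.7  1.7  6. ] tilt [ 0.002  0.001 -1.   ] q [ 0.3   0.63  1.54  0.    0.97 -1.1 ]
```

View pics/w18.png

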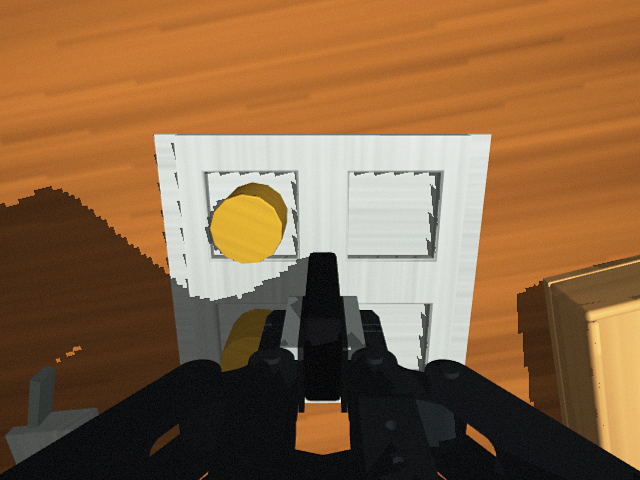

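```bash
python3 - <<'E'
from h import *
c=np.load("c.npy",allow_pickle=True).item()
im=c["image"][:,:,::-1][170:300,370:640]; cv2.imwrite("pics/c1.png",cv2.resize(im,None,fx=2.9,fy=2.9,interpolation=cv2.INTER_CUBIC))
E
```

```text
(no output)
```

View pics/c1.png

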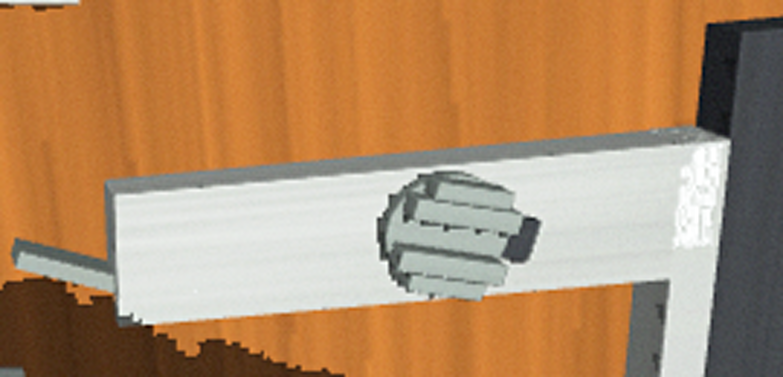

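```bash
python3 - <<'E'
from h import *
c=np.load("c.npy",allow_pickle=True).item()
L=[((115,194),(-85,102)),((122,326),(-85,64)),((725,142),(75,102)),((668,280),(64,64))]
M=[];W=[]
for (u,v),m in L: W.append(bp(c,(370+(u+.5)/2.9-.5,170+(v+.5)/2.9-.5),16)[:2]); M.append(m)
for w,m in(((546.7,-18.3),(-85,-64)),((545.4,-57.1),(-85,-102))): W.append(w);M.append(m)
def fit(M,W):
    M=np.array(M,float);W=np.array(W);a=M-M.mean(0);b=W-W.mean(0)
    th=np.arctan2((a[:,0]*b[:,1]-a[:,1]*b[:,0]).sum(),(a*b).sum())
    R=np.array([[np.cos(th),-np.sin(th)],[np.sin(th),np.cos(th)]]);t=W.mean(0)-R@M.mean(0)
    print(np.degrees(th),t,(W-M@R.T-t).round(1).tolist())
fit(M,W);fit(M[:4],W[:4])
E
```

```text
-3.890176002033441 [636.40996319  39.84140756] [[0.4, 0.7], [0.8, 0.6], [-0.6, -0.3], [-0.8, 0.0], [-0.6, -0.1], [0.7, -0.9]]
-4.203458005085842 [635.91664654  40.08086752] [[0.3, 0.1], [0.9, -0.1], [-0.6, -0.1], [-0.6, 0.1]]
```

```bash
python3 -m jog '[[[-0.008,0,0,0,0,0],[0,0,0,0,0,0],[0,0,-0.017,0,0,0],[0,0,-0.017,0,0,0],[0,0,0,-0.1037,0,0],[0,0,0,0,0,0]]]'
python3 - <<'E'
from h import *
go((456.4,52.6,60),86);c=cap("wrist","pics/w19.png")
E
```

```text
time_s: 22.0
eef_pos: [471.5, 281.2, 58.4]
ee_rot: [0.706, 0.025, 0.707, -0.025]
force: [-0.7, 0.6, -5.6]
grip_width: 0.129
t 22.00 pos [471.5 281.2  58.4] yawY 85.97 grip 0.129 F [-0.7  0.6 -5.6] tilt [-6.e-04 -2.e-04 -1.e+00] q [ 0.32  0.57  1.63  0.    0.94 -1.18]
shift(now)  [-0.0015 -0.2291  0.001 ]  shift(after turn) [-0.0016 -0.2291  0.0009]  turn [-0.0006 -0.0006  0.0002] dist 229.1
tool y,z axes [ 0.07   0.998 -0.   ] [ 0.998 -0.07  -0.001]
```

View pics/w19.png

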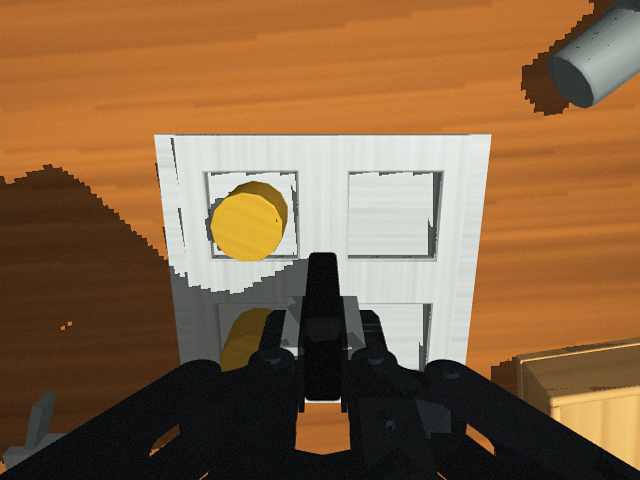

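```bash
python3 -m jog '[[[0,-0.03,0,0,0,0],[0,-0.042,0,0,0,0],[0,-0.045,0,0,0,0],[0,-0.045,0,0,0,0],[0,-0.042,0,0,0,0],[0,-0.025,0.0005,0,0,0],[0,0,0,0,0,0],[0,0,0,0,0,0]]]'
python3 - <<'E'
from h import *
go((456.4,52.6,51.8),86);c=cap("wrist","pics/w20.png");cap("scene","pics/s2.png",(240,180,540,360),2.6)
E
```

```text
time_s: 23.05
eef_pos: [456.4, 53.1, 58.7]
ee_rot: [0.707, 0.025, 0.707, -0.025]
force: [-0.3, -0.6, -5.7]
grip_width: 0.129
t 23.05 pos [456.4  53.1  58.7] yawY 85.94 grip 0.129 F [-0.3 -0.6 -5.7] tilt [ 1.e-04  3.e-04 -1.e+00] q [-0.14  0.42  1.9   0.    0.83 -1.64]
shift(now)  [ 0.0069 -0.0005  0.0001]  shift(after turn) [ 0.0069 -0.0005  0.0001]  turn [-0.0011  0.0001 -0.0004] dist 6.9
tool y,z axes [0.071 0.997 0.   ] [ 0.997 -0.071  0.   ]
```

View pics/w20.png

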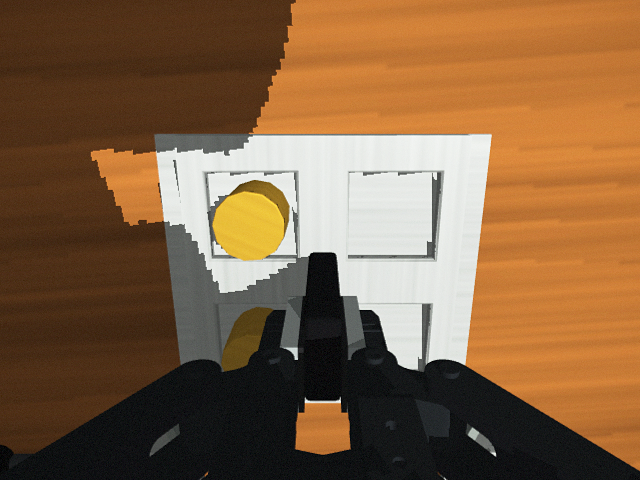

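View pics/s2.png

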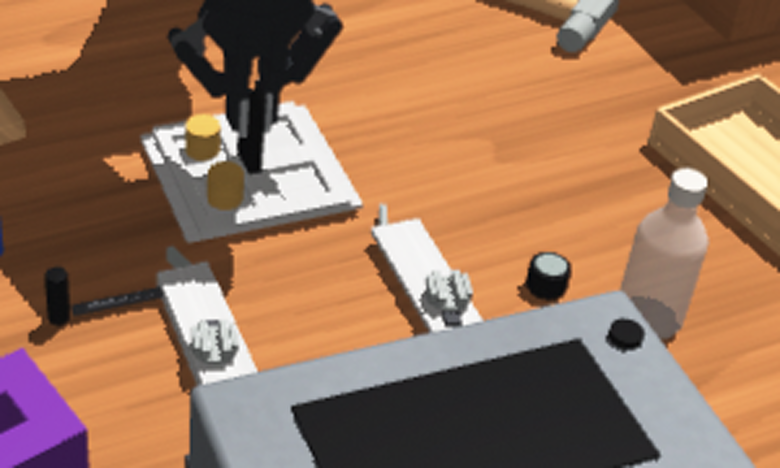

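```bash
python3 -m jog '[[[0.004,0,0,0,0,0],[0.003,0,0,0,0,0],[0,0,0,0,0,0],[0,0,0.02,0,0,0],[0,0,0.025,0,0,0],[0,0,0.02,0,0,0],[0,0,0,0,0,0]]]'
python3 - <<'E'
from h import *
go((636,40,51.8),86);c=cap("wrist","pics/w21.png")
E
```

```text
time_s: 24.02
eef_pos: [522.4, 48.1, 51.8]
ee_rot: [0.708, 0.025, 0.706, -0.025]
force: [0.7, -0.6, -1.2]
grip_width: 0.129
t 24.02 pos [522.4  48.1  51.8] yawY 86.00 grip 0.129 F [ 0.7 -0.6 -1.2] tilt [ 2.4e-03 -2.0e-04 -1.0e+00] q [-0.13  0.54  1.71  0.    0.89 -1.63]
shift(now)  [ 0.0002 -0.0002  0.1139]  shift(after turn) [-0.     -0.0002  0.1139]  turn [ 0.0001  0.0024 -0.    ] dist 113.9
tool y,z axes [0.07  0.998 0.   ] [ 0.998 -0.07   0.002]
```

View pics/w21.png

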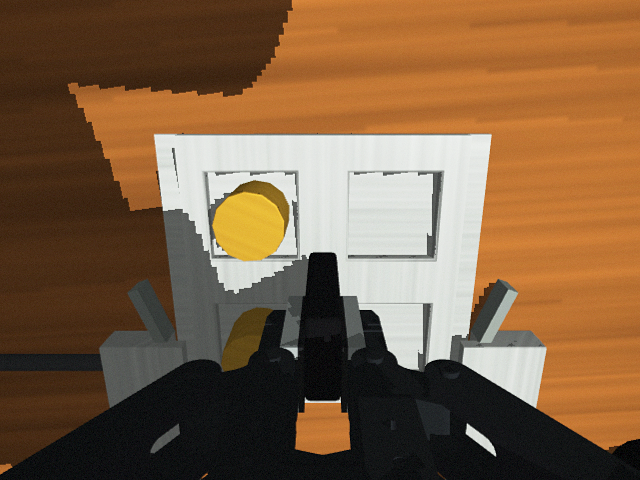

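```bash
python3 -m jog '[[[0,0,0.015,0,0,0],[0,0,0.02,0,0,0],[0,0,0.02,0,0,0],[0,0,0.015,0,0,0],[0,0,0,0,0,0]]]'
python3 - <<'E'
from h import *
go((636,40,51.8),86);c=cap("wrist","pics/w22.png")
E
```

```text
time_s: 24.7
eef_pos: [591.2, 43.4, 51.8]
ee_rot: [0.707, 0.025, 0.706, -0.025]
force: [2.1, -0.8, 0.0]
grip_width: 0.131
t 24.70 pos [591.2  43.4  51.8] yawY 86.01 grip 0.131 F [ 2.1 -0.8  0. ] tilt [ 0.0014 -0.     -1.    ] q [-0.12  0.66  1.49  0.    0.99 -1.63]
shift(now)  [ 0.     -0.0002  0.0449]  shift(after turn) [-0.     -0.0002  0.0449]  turn [ 0.0001  0.0014 -0.0001] dist 44.9
tool y,z axes [0.07  0.998 0.   ] [ 0.998 -0.07   0.001]
```

View pics/w22.png

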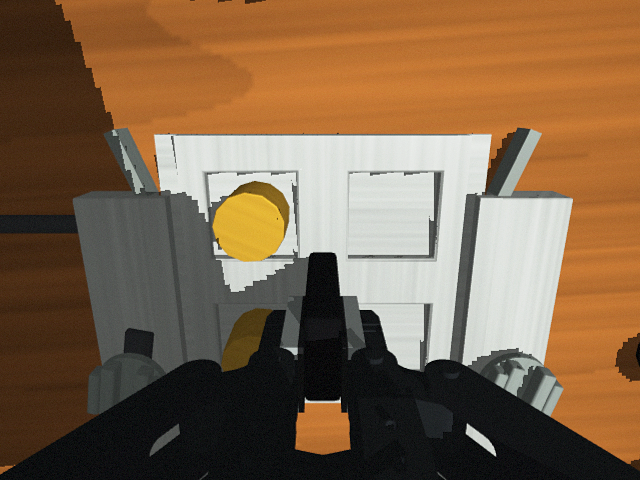

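```bash
python3 -m jog '[[[0,0,0.015,0,0,0],[0,0,0.015,0,0,0],[0,0,0.008,0,0,0],[0,0,0,0,0,0]]]'
python3 -m jog '[[[0,0,0.003,0,0,0],[0,0,0.002,0,0,0],[0,0,0,0,0,0]]]'
python3 -m jog '[[[0,0,0.002,0,0,0],[0,0,0,0,0,0]]]'
python3 - <<'E'
from h import *
go((636,40,51.8),86)
E
```

```text
time_s: 25.25
eef_pos: [629.1, 40.8, 51.8]
ee_rot: [0.707, 0.025, 0.706, -0.025]
force: [1.4, -0.3, -0.6]
grip_width: 0.128
time_s: 25.62
eef_pos: [633.8, 40.4, 51.8]
ee_rot: [0.707, 0.025, 0.707, -0.025]
force: [-2.4, -0.3, 4.0]
grip_width: 0.128
time_s: 25.88
eef_pos: [636.0, 40.3, 51.8]
ee_rot: [0.707, 0.025, 0.707, -0.025]
force: [-2.9, 0.9, 4.4]
grip_width: 0.133
t 25.88 pos [636.   40.3  51.8] yawY 86.01 grip 0.133 F [-2.9  0.9  4.4] tilt [ 4.e-04  1.e-04 -1.e+00] q [-0.12  0.74  1.33  0.    1.07 -1.62]
shift(now)  [ 0.     -0.0003 -0.    ]  shift(after turn) [ 0.     -0.0003 -0.    ]  turn [ 0.0001  0.0004 -0.0002] dist 0.3
tool y,z axes [0.07  0.998 0.   ] [ 0.998 -0.07   0.   ]
```

```bash
python3 -m jog '[[[0,0,0.002,0,0,0],[0,0,0,0,0,0]]]'
python3 -m jog '[[[0,0,0.002,0,0,0],[0,0,0,0,0,0]]]'
python3 - <<'E'
from h import *
go((636,40,51.8),86);c=cap("wrist","pics/w23.png")
E
```

```text
time_s: 26.12
eef_pos: [636.6, 40.2, 51.9]
ee_rot: [0.705, 0.025, 0.708, -0.024]
force: [-13.2, 0.3, 11.1]
grip_width: 0.129
time_s: 26.38
eef_pos: [636.8, 40.2, 52.2]
ee_rot: [0.704, 0.024, 0.71, -0.024]
force: [-26.1, 0.3, 19.4]
grip_width: 0.132
t 26.38 pos [636.8  40.2  52.2] yawY 86.04 grip 0.132 F [-26.1   0.3  19.4] tilt [-8.9e-03  3.0e-04 -1.0e+00] q [-0.12  0.75  1.32 -0.    1.08 -1.62]
shift(now)  [ 0.0004 -0.0003 -0.0008]  shift(after turn) [ 0.0004 -0.0003 -0.0008]  turn [ 0.0008 -0.0089  0.0003] dist 0.9
tool y,z axes [ 0.069  0.998 -0.   ] [ 0.998 -0.069 -0.009]
```

View pics/w23.png

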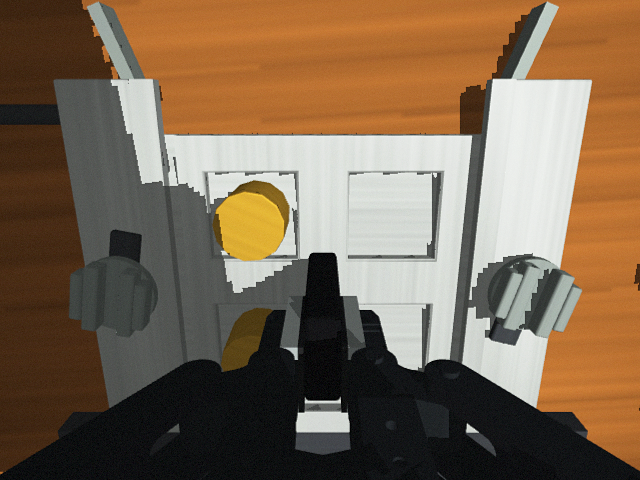

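```bash
python3 -m jog '[[[0,0,-0.003,0,0,0],[0,0,0,0,0,0],[0,0,0,0,0,0]]]'
python3 -m jog '[[[0,0,0,0,0,0],[0,0,0,0,0,0],[0,0,0,0,0,0],[0,0,0,0,0,0],[-0.02,0,0,0,0,0],[-0.06,0,0,0,0,0],[-0.06,0,0,0,0,0],[0,0,-0.04,0,0,0],[0,0,0,0,0,0]]]' 100
python3 - <<'E'
from h import *
go((636,40,51.8),86);c=cap("wrist","pics/w24.png");cap("top","pics/t7.png",(200,60,400,260),3.5)
E
```

```text
time_s: 26.8
eef_pos: [636.5, 40.2, 51.8]
ee_rot: [0.706, 0.025, 0.707, -0.025]
force: [-7.9, 0.6, 6.2]
grip_width: 0.128
time_s: 27.92
eef_pos: [595.2, 43.4, 192.1]
ee_rot: [0.706, 0.025, 0.707, -0.024]
force: [-1.4, -0.8, 0.0]
grip_width: 0.607
t 27.93 pos [595.2  43.4 192.1] yawY 86.03 grip 0.607 F [-1.4 -0.8  0. ] tilt [-6.e-04  3.e-04 -1.e+00] q [-0.12  0.51  1.34  0.    1.3  -1.62]
shift(now)  [ 0.1403 -0.0006  0.041 ]  shift(after turn) [ 0.1403 -0.0005  0.0409]  turn [ 0.0004 -0.0006 -0.0002] dist 146.2
tool y,z axes [0.069 0.998 0.   ] [ 0.998 -0.069 -0.001]
```

View pics/w24.png

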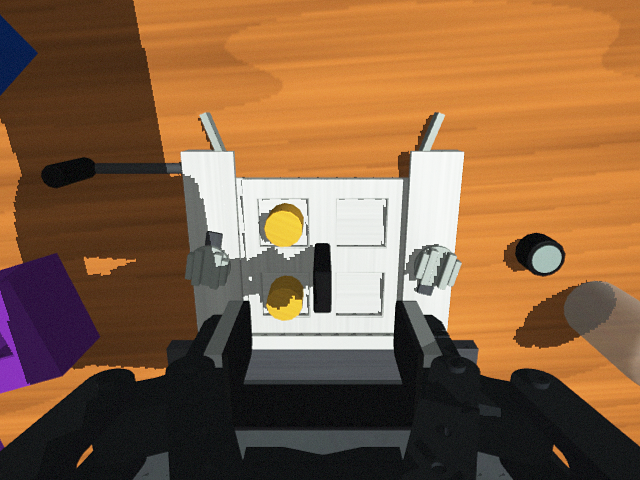

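```bash
python3 - <<'E'
from h import *
c=cap("wrist"); im=c["image"][:,:,::-1]
a=cv2.resize(im[225:305,170:250],None,fx=5,fy=5,interpolation=cv2.INTER_CUBIC);b=cv2.resize(im[225:305,395:475],None,fx=5,fy=5,interpolation=cv2.INTER_CUBIC)
cv2.imwrite("pics/heads.png",np.hstack([a,b])); np.save("c2.npy",c,allow_pickle=True)
print(bp(c,(55,178),47)) 
E
```

```text
[ 555.31620242 -129.62620278   47.        ]
```

View pics/heads.png

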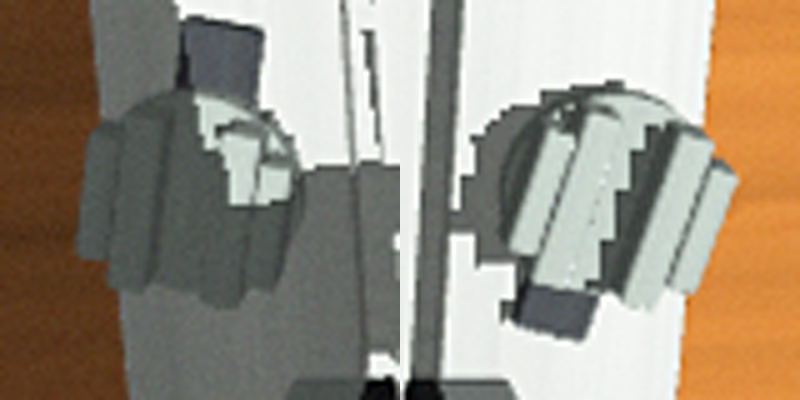

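```bash
python3 - <<'E'
from h import *
go((549.5,-172,26),86)
E
```

```text
t 28.07 pos [597.6  42.8 191.7] yawY 86.00 grip 0.611 F [ 0.2 -0.  -0.2] tilt [ 8.e-04  1.e-04 -1.e+00] q [-0.12  0.51  1.33  0.    1.3  -1.62]
shift(now)  [ 0.1657 -0.2176 -0.0331]  shift(after turn) [ 0.1657 -0.2176 -0.033 ]  turn [-0.0001  0.0007 -0.0001] dist 275.5
tool y,z axes [0.07  0.998 0.   ] [ 0.998 -0.07   0.001]
```

```bash
python3 -m jog '[[[0,-0.05,-0.0083,0,0,0],[0,-0.055,-0.0083,0,0,0],[0,-0.055,-0.0083,0,0,0],[0,-0.0576,-0.0081,0,0,0],[0.05,0,0,0,0,0],[0.055,0,0,0,0,0],[0.04,0,0,0,0,0],[0.0207,0,0,0,0,0],[0,0,0,0,0,0],[0,0,0,0,0,0]]]' 255
python3 - <<'E'
from h import *
st();c=cap("wrist","pics/w25.png")
E
```

```text
time_s: 29.32
eef_pos: [549.8, -172.3, 26.8]
ee_rot: [0.707, 0.024, 0.706, -0.025]
force: [1.1, -0.5, 0.4]
grip_width: -0.002
t 29.32 pos [ 549.8 -172.3   26.8] yawY 86.00 grip -0.002 F [ 1.1 -0.5  0.4] tilt [ 1.6e-03 -7.0e-04 -1.0e+00] q [-0.51  0.67  1.56  0.    0.92 -2.01]
```

View pics/w25.png

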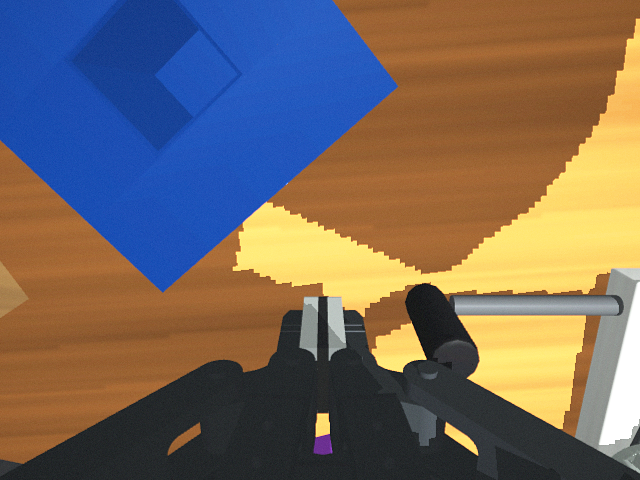

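```bash
python3 -m jog '[[[0,0.015,0,0,0,0],[0,0.01,0,0,0,0],[0,0.01,0,0,0,0],[0,0.01,0,0,0,0],[0,0,0,0,0,0]]]'
python3 -m jog '[[[0,0.004,0,0,0,0],[0,0,0,0,0,0]]]'
python3 -m jog '[[[0,0.003,0,0,0,0],[0,0,0,0,0,0]]]'
python3 - <<'E'
from h import *
st();c=cap("wrist","pics/w26.png")
E
```

```text
time_s: 30.0
eef_pos: [552.0, -125.8, 25.9]
ee_rot: [0.707, 0.025, 0.707, -0.024]
force: [0.8, 0.8, 0.2]
grip_width: -0.001
time_s: 30.25
eef_pos: [552.2, -122.7, 25.8]
ee_rot: [0.707, 0.025, 0.707, -0.024]
force: [-0.2, -1.5, 0.8]
grip_width: -0.001
time_s: 30.5
eef_pos: [552.4, -119.8, 25.8]
ee_rot: [0.707, 0.025, 0.707, -0.025]
force: [0.5, -2.4, -0.0]
grip_width: -0.005
t 30.50 pos [ 552.4 -119.8   25.8] yawY 86.01 grip -0.005 F [ 0.5 -2.4 -0. ] tilt [-3.e-04  4.e-04 -1.e+00] q [-0.42  0.65  1.59  0.    0.9  -1.92]
```

View pics/w26.png

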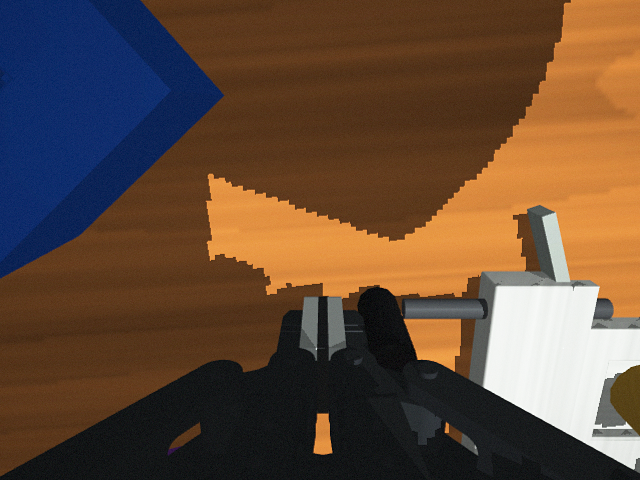

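Bolt tip reappears inside (600,308). Press on to the stop.

```bash
python3 -m jog '[[[0,0.004,0,0,0,0],[0,0,0,0,0,0]]]'
python3 -m jog '[[[0,0.003,0,0,0,0],[0,0,0,0,0,0]]]'
python3 -m jog '[[[0,0.002,0,0,0,0],[0,0,0,0,0,0]]]'
```

```text
time_s: 30.8
eef_pos: [552.6, -117.6, 25.9]
ee_rot: [0.707, 0.024, 0.707, -0.026]
force: [-3.7, -14.2, -2.0]
grip_width: 0.004
time_s: 31.05
eef_pos: [552.7, -117.2, 26.0]
ee_rot: [0.707, 0.022, 0.707, -0.027]
force: [-6.2, -28.5, -4.7]
grip_width: -0.002
time_s: 31.3
eef_pos: [552.8, -116.9, 26.1]
ee_rot: [0.707, 0.021, 0.707, -0.028]
force: [-8.5, -38.6, -5.2]
grip_width: 0.0
```

```bash
python3 -m jog '[[[0,-0.015,0,0,0,0],[0,-0.015,0,0,0,0],[-0.05,0,0,0,0,0],[-0.06,0,0,0,0,0],[-0.06,0,0,0,0,0],[0,0,0,0,0,0]]]' 0
python3 - <<'E'
from h import *
go((515,-345,210),86);c=cap("wrist","pics/w27.png")
E
```

```text
time_s: 32.05
eef_pos: [552.8, -141.1, 200.6]
ee_rot: [0.71, 0.023, 0.704, -0.025]
force: [-0.2, 0.4, -0.8]
grip_width: 1.0
t 32.05 pos [ 552.8 -141.1  200.6] yawY 86.04 grip 1.000 F [-0.2  0.4 -0.8] tilt [ 0.0084 -0.0031 -1.    ] q [-0.46  0.44  1.42  0.    1.27 -1.96]
shift(now)  [-0.0091 -0.206  -0.0235]  shift(after turn) [-0.0094 -0.206  -0.0234]  turn [0.0008 0.0086 0.0025] dist 207.6
tool y,z axes [ 0.069  0.998 -0.002] [ 0.998 -0.069  0.009]
```

View pics/w27.png

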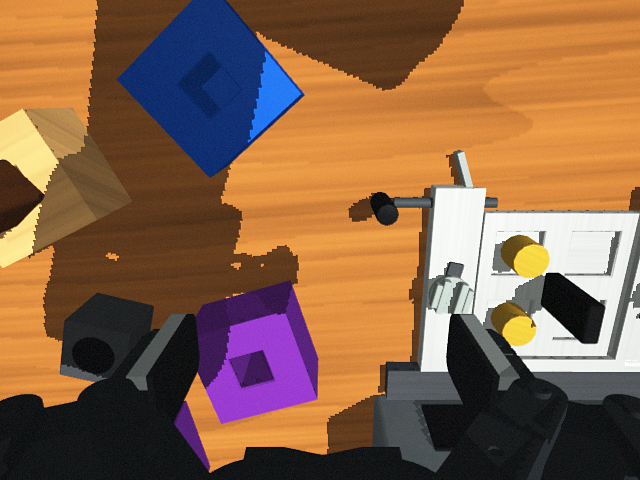

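```bash
python3 -m jog '[[[-0.005,-0.05,-0.006,0,0,0],[-0.005,-0.052,-0.006,0,0,0],[0,-0.052,-0.006,0,0,0],[0,-0.052,-0.006,0,0,0],[0,0,0,0,0,0],[0,0,0,0,0,0]]]' 0
python3 - <<'E'
from h import *
st();c=cap("wrist","pics/w28.png");np.save("c3.npy",c,allow_pickle=True)
E
```

```text
time_s: 32.85
eef_pos: [512.7, -343.9, 204.5]
ee_rot: [0.706, 0.025, 0.707, -0.024]
force: [0.1, 0.3, -0.9]
grip_width: 1.002
t 32.85 pos [ 512.7 -343.9  204.5] yawY 86.02 grip 1.002 F [ 0.1  0.3 -0.9] tilt [-0.0014  0.0024 -1.    ] q [-0.78  0.54  1.25  0.    1.35 -2.28]
```

View pics/w28.png

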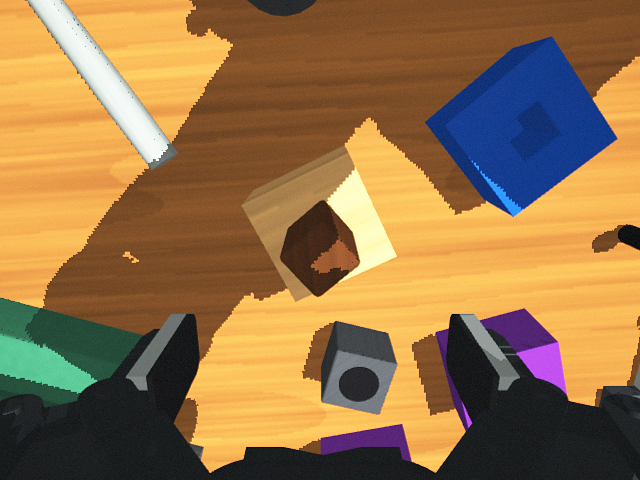

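```bash
python3 - <<'E'
from h import *
c=np.load("c3.npy",allow_pickle=True).item()
im=c["image"][:,:,::-1][140:310,230:410]; cv2.imwrite("pics/c3.png",cv2.resize(im,None,fx=3.5,fy=3.5,interpolation=cv2.INTER_CUBIC))
E
```

```text
(no output)
```

View pics/c3.png

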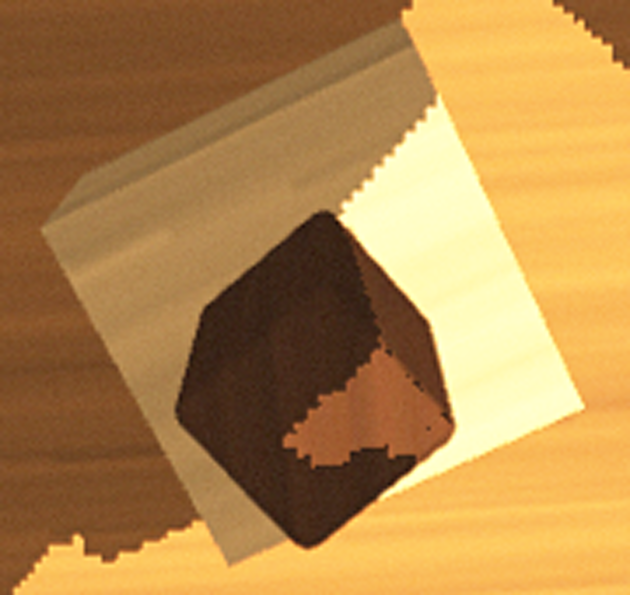

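```bash
python3 - <<'E'
from h import *
c=np.load("c3.npy",allow_pickle=True).item()
g=lambda l,z:np.array([bp(c,(230+(u+.5)/3.5-.5,140+(v+.5)/3.5-.5),z)[:2] for u,v in l])
T=g([(177,412),(308,548),(453,430),(322,294)],116); print(T.round(1),T.mean(0))
for i in range(4): d=T[(i+1)%4]-T[i]; print(np.linalg.norm(d).round(1),np.degrees(np.arctan2(d[1],d[0])).round(1))
B=g([(205,308),(325,212),(430,325)],56); print("base",B.round(1),(B[0]+B[2])/2)
for i in range(2): d=B[(i+1)]-B[i]; print(np.linalg.norm(d).round(1),np.degrees(np.arctan2(d[1],d[0])).round(1))
S=g([(42,231),(437,88),(584,408),(230,566)],56);print("stand",S.round(1),S.mean(0))
for i in range(4): d=S[(i+1)%4]-S[i]; print(np.linalg.norm(d).round(1),np.degrees(np.arctan2(d[1],d[0])).round(1))
E
```

```text
[[ 515.9 -367.3]
 [ 540.8 -348.4]
 [ 522.  -323.9]
 [ 498.2 -343.1]] [ 519.2041691  -345.68495057]
31.3 37.2
30.9 127.5
30.6 -141.2
30.0 -53.9
base [[ 515.9 -367.3]
 [ 498.4 -342.4]
 [ 522.5 -323.4]] [ 519.20129795 -345.31526782]
30.4 125.2
30.8 38.3
stand [[ 498.2 -397.2]
 [ 476.2 -319.8]
 [ 542.1 -293.4]
 [ 571.7 -367.3]] [ 522.03658967 -344.41979967]
80.6 105.9
71.0 21.8
79.6 -68.2
79.3 -157.8
```

```bash
python3 -m jog '[[[0,0,0,0.1693,0,0],[0,0,0,0.1693,0,0],[0,0,0,0.1693,0,0],[0,0,0,0.1693,0,0],[0,0,0,0.1693,0,0],[0,0,0,0,0,0],[0,0,0,0,0,0]]]' 0
python3 - <<'E'
from h import *
go((519.2,-345.5,82),37.5);c=cap("wrist","pics/w29.png")
E
```

```text
time_s: 33.78
eef_pos: [513.0, -344.0, 205.9]
ee_rot: [0.635, 0.312, 0.635, -0.311]
force: [-0.3, 0.2, -0.1]
grip_width: 1.0
t 33.77 pos [ 513.  -344.   205.9] yawY 37.75 grip 1.000 F [-0.3  0.2 -0.1] tilt [ 1.e-04  4.e-04 -1.e+00] q [-0.78  0.54  1.24  0.    1.35 -1.44]
shift(now)  [0.1239 0.004  0.005 ]  shift(after turn) [0.1239 0.004  0.0049]  turn [ 0.0043 -0.0003 -0.0003] dist 124.0
tool y,z axes [0.791 0.612 0.   ] [ 0.612 -0.791 -0.   ]
```

View pics/w29.png

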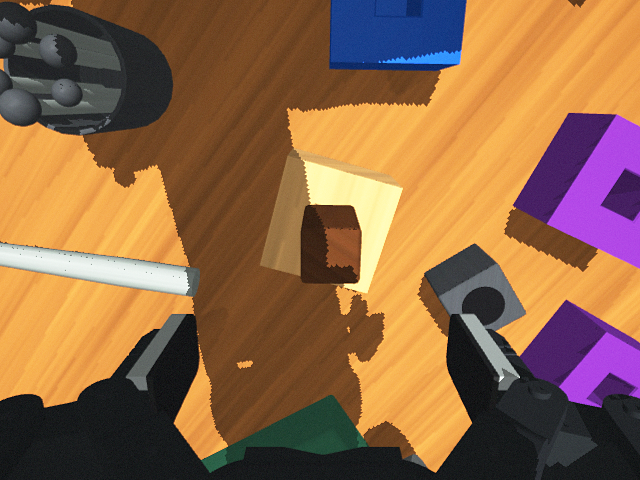

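```bash
python3 - <<'E'
from h import *
c=cap("wrist","pics/w30.png",(250,140,410,300),4); p=(bp(c,(301.5,283),116)+bp(c,(361,283),116))/2; s,R,y=st(); print(p, p-17*R[:,2]); 
E
```

```text
t 33.88 pos [ 512.9 -344.4  205.9] yawY 37.65 grip 0.997 F [ 0.5  0.2 -0.2] tilt [ 1.e-04  3.e-04 -1.e+00] q [-0.78  0.54  1.24  0.    1.35 -1.44]
[ 529.66477689 -357.8505673   116.        ] [ 519.28041099 -344.39081479  116.0026701 ]
```

View pics/w30.png

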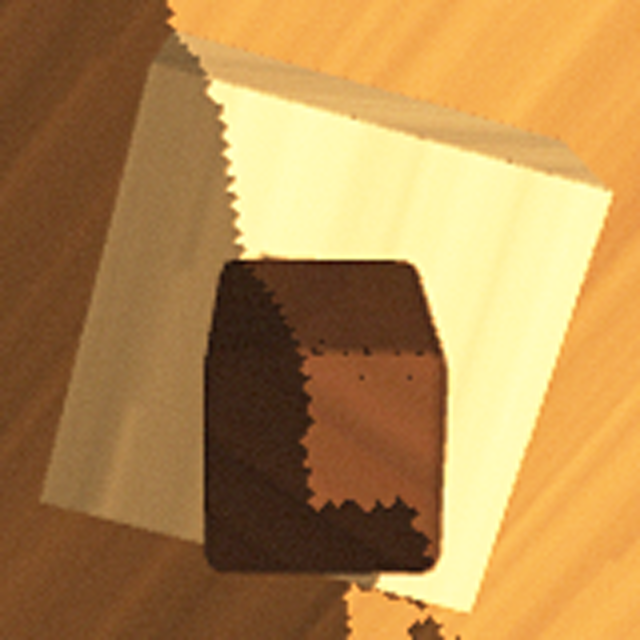

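```bash
python3 - <<'E'
from h import *
c=cap("wrist"); S=[bp(c,(250+u/4,140+v/4),56)[:2] for u,v in((152,62),(612,190),(470,612),(42,500))]; print(np.mean(S,0),np.round(S,1)); go((519.2,-345,82),37.5)
E
```

```text
[ 520.13988512 -345.56480715] [[ 468.2 -323.5]
 [ 542.  -293.5]
 [ 572.2 -367.8]
 [ 498.2 -397.4]]
t 33.92 pos [ 512.9 -344.5  205.9] yawY 37.62 grip 1.003 F [ 0.8 -0.6  0.5] tilt [ 1.e-04  3.e-04 -1.e+00] q [-0.78  0.54  1.24  0.    1.35 -1.44]
shift(now)  [0.1239 0.0047 0.0043]  shift(after turn) [0.1239 0.0047 0.0043]  turn [ 0.002  -0.0002 -0.0003] dist 124.1
tool y,z axes [0.792 0.61  0.   ] [ 0.61  -0.792 -0.   ]
```

```bash
python3 -m jog '[[[0.04,0.005,0.0043,0,0,0],[0.05,0,0,0,0,0],[0.026,0,0,0,0,0],[0.008,0,0,0,0,0],[0,0,0,0,0,0],[0,0,0,0,0,0]]]'
python3 - <<'E'
from h import *
st()
E
python3 -m jog '[[[0,0,0,0,0,0],[0,0,0,0,0,0],[0,0,0,0,0,0],[0,0,0,0,0,0],[0,0,0,0,0,0],[0,0,0,0,0,0]]]' 255 60
python3 - <<'E'
from h import *
st();c=cap("wrist","pics/w31.png")
E
```

```text
time_s: 34.67
eef_pos: [519.9, -345.5, 83.4]
ee_rot: [0.635, 0.312, 0.633, -0.313]
force: [-0.3, -0.4, 1.2]
grip_width: 0.999
t 34.67 pos [ 519.9 -345.5   83.4] yawY 37.52 grip 0.999 F [-0.3 -0.4  1.2] tilt [ 0.0019 -0.0015 -1.    ] q [-0.77  0.68  1.36  0.    1.1  -1.43]
time_s: 35.42
eef_pos: [519.5, -345.2, 82.3]
ee_rot: [0.634, 0.313, 0.634, -0.313]
force: [-0.9, 0.0, 5.6]
grip_width: 0.389
t 35.42 pos [ 519.5 -345.2   82.3] yawY 37.51 grip 0.389 F [-0.9  0.   5.6] tilt [ 6.e-04 -3.e-04 -1.e+00] q [-0.77  0.68  1.36  0.    1.1  -1.43]
```

View pics/w31.png

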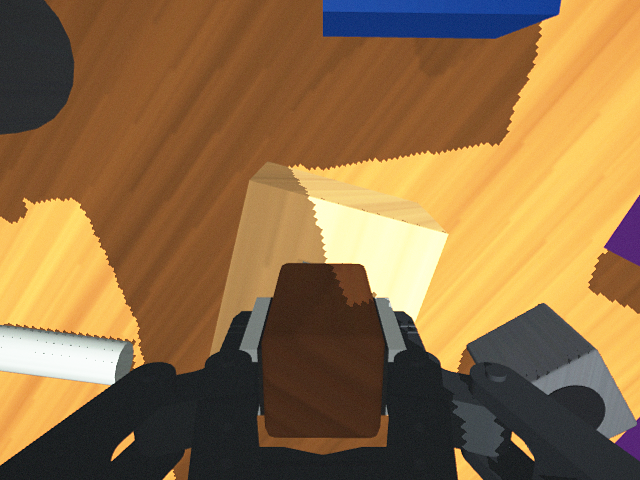

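```bash
python3 -m jog '[[[-0.03,0,0,0,0,0],[-0.06,0,0,0,0,0],[-0.05,0,0,0,0,0],[0,0,0,0,0,0],[0,0,0,0,0,0]]]'
python3 - <<'E'
from h import *
s,R,y=st();c=cap("scene"); p=pr(c,s["eef_pos"]+[0,0,-70]); print(p); u,v=map(int,p)
im=c["image"][:,:,::-1][v-45:v+45,u-50:u+50]; cv2.imwrite("pics/s3.png",cv2.resize(im,None,fx=6,fy=6,interpolation=cv2.INTER_CUBIC)); cap("wrist","pics/w32.png")
E
```

```text
time_s: 36.1
eef_pos: [518.9, -344.6, 220.2]
ee_rot: [0.633, 0.313, 0.635, -0.312]
force: [-0.4, -0.3, -1.3]
grip_width: 0.39
t 36.10 pos [ 518.9 -344.6  220.2] yawY 37.51 grip 0.390 F [-0.4 -0.3 -1.3] tilt [-0.0019  0.0022 -1.    ] q [-0.77  0.55  1.2   0.    1.4  -1.43]
[123.13791213 255.94802817]
```

View pics/s3.png

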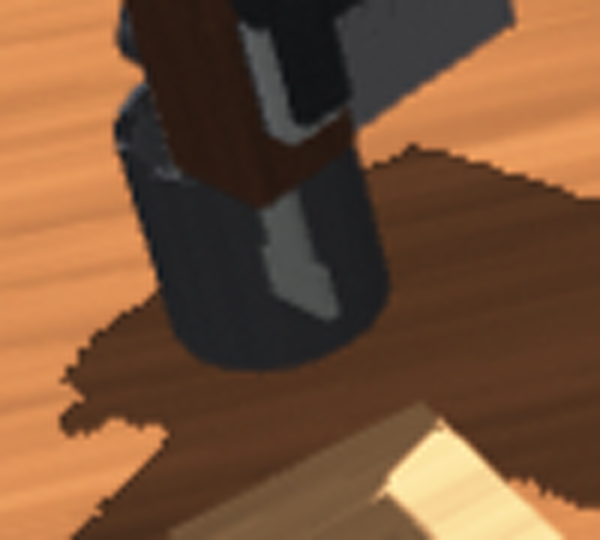

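View pics/w32.png

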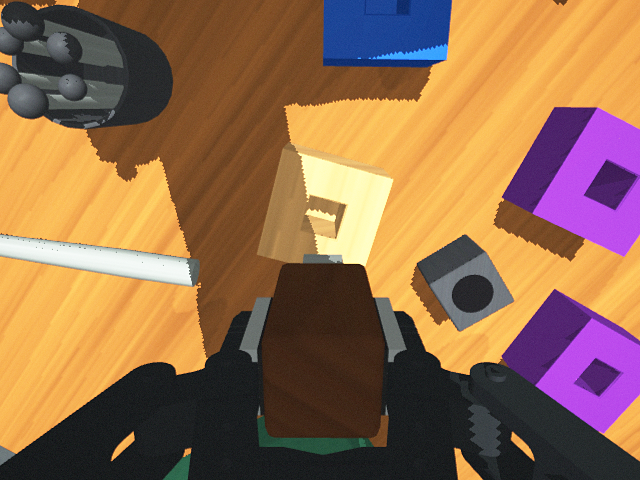

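```bash
python3 -m jog '[[[0,0,0,0.1798,0,0],[0,0,0,0.1798,0,0],[0,0,0,0.1798,0,0],[0,0,0,0.1798,0,0],[0,0,0,0.1798,0,0],[0,0,0,0,0,0]]]'
python3 - <<'E'
from h import *
go((625,-125,165),-14)
E
```

```text
time_s: 36.95
eef_pos: [519.1, -344.9, 220.6]
ee_rot: [-0.435, -0.557, -0.437, 0.557]
force: [0.1, 0.0, -1.4]
grip_width: 0.388
t 36.95 pos [ 519.1 -344.9  220.6] yawY -13.92 grip 0.388 F [ 0.1  0.  -1.4] tilt [-0.0015  0.0018 -1.    ] q [-0.77  0.55  1.2   0.    1.4  -0.53]
shift(now)  [ 0.0558  0.05   -0.2388]  shift(after turn) [ 0.0556  0.0496 -0.239 ]  turn [ 0.0015 -0.0014  0.0019] dist 250.3
tool y,z axes [ 0.971 -0.24  -0.002] [-0.24  -0.971 -0.001]
```

```bash
python3 -m jog '[[[0.01,0.01,-0.048,0,0,0],[0.01,0.01,-0.048,0,0,0],[0.012,0.01,-0.048,0,0,0],[0.012,0.01,-0.048,0,0,0],[0.0116,0.01,-0.047,0,0,0],[0,0,0,0,0,0],[0,0,0,0,0,0]]]'
python3 - <<'E'
from h import *
st();c=cap("wrist","pics/w33.png");np.save("c4.npy",c,allow_pickle=True)
E
```

```text
time_s: 37.83
eef_pos: [625.5, -125.6, 166.0]
ee_rot: [-0.436, -0.557, -0.436, 0.557]
force: [-0.6, 0.0, -0.3]
grip_width: 0.395
t 37.83 pos [ 625.5 -125.6  166. ] yawY -13.86 grip 0.395 F [-0.6  0.  -0.3] tilt [-6.e-04  1.e-04 -1.e+00] q [-0.38  0.62  1.22 -0.    1.3  -0.14]
```

View pics/w33.png

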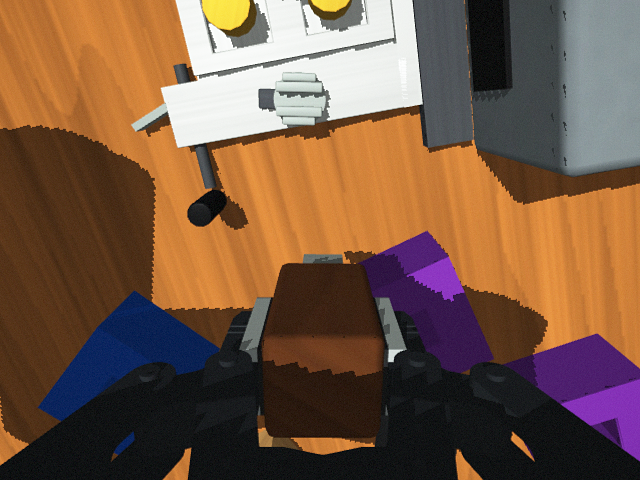

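```bash
python3 - <<'E'
from h import *
c=np.load("c4.npy",allow_pickle=True).item()
im=c["image"][:,:,::-1][60:140,250:350]; cv2.imwrite("pics/c4.png",cv2.resize(im,None,fx=7.5,fy=7.5,interpolation=cv2.INTER_CUBIC))
E
```

```text
(no output)
```

View pics/c4.png

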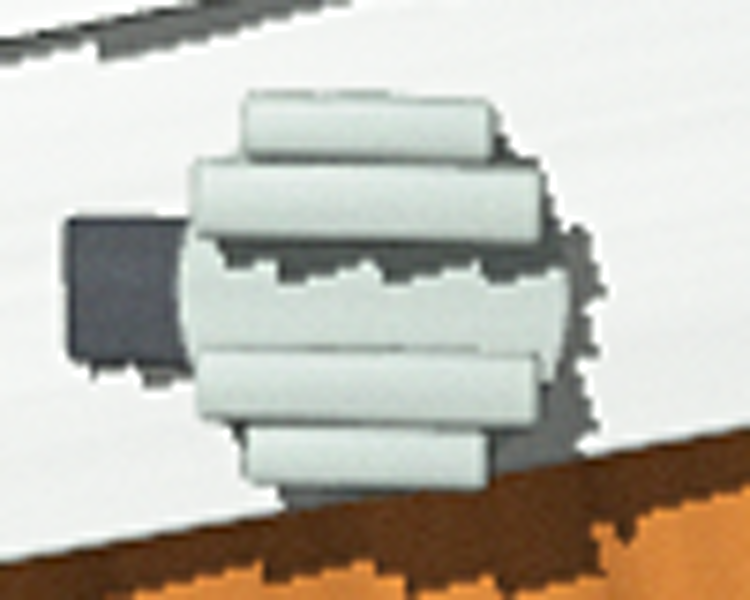

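```bash
python3 - <<'E'
from h import *
c=np.load("c4.npy",allow_pickle=True).item()
g=lambda u,v,z=32:bp(c,(250+(u+.5)/7.5-.5,60+(v+.5)/7.5-.5),z)[:2]
for a,b in(((192,240),(540,244)),((200,350),(540,356)),((192,160),(540,164)),((245,428),(490,430)),((245,93),(490,97))):
    d=g(*b)-g(*a); print(np.degrees(np.arctan2(d[1],d[0])),np.linalg.norm(d))
print("centre",(g(192,240)+g(540,244)+g(200,350)+g(540,356))/4,"outer mid",(g(245,93)+g(490,97)+g(245,487)+g(490,487))/4)
E
```

```text
-14.51681633574593 27.56177713059792
-14.858830998426383 27.19202742259197
-14.513442703629678 27.370145139984253
-14.34107752040038 19.727438239521096
-14.769621789507829 19.157376737198824
centre [630.34553284 -45.8168276 ] outer mid [630.37011655 -45.55807114]
```

```bash
python3 - <<'E'
from h import *
go((630.35,-45.7,120),-14.6)
E
```

```text
t 37.88 pos [ 625.4 -126.2  166.3] yawY -13.94 grip 0.389 F [-0.6  0.1 -1.2] tilt [-2.e-04 -0.e+00 -1.e+00] q [-0.38  0.62  1.22 -0.    1.3  -0.14]
shift(now)  [ 0.0463 -0.0146 -0.0793]  shift(after turn) [ 0.0463 -0.0155 -0.0791]  turn [0.0114 0.0001 0.0001] dist 93.0
tool y,z axes [ 0.971 -0.241 -0.   ] [-0.241 -0.971  0.   ]
```

```bash
python3 -m jog '[[[0,-0.0077,-0.04,0.0114,0,0],[0,-0.0077,-0.0392,0,0,0],[0.03,0,0,0,0,0],[0.016,0,0,0,0,0],[0,0,0,0,0,0],[0,0,0,0,0,0],[0,0,0,0,0,0]]]'
python3 - <<'E'
from h import *
go((630.35,-45.7,120),-14.6);c=cap("wrist","pics/w34.png");cap("scene","pics/s4.png",(270,220,390,330),6)
E
```

```text
time_s: 38.75
eef_pos: [630.8, -45.2, 121.4]
ee_rot: [0.432, 0.56, 0.432, -0.559]
force: [0.6, -0.2, -0.2]
grip_width: 0.39
t 38.75 pos [630.8 -45.2 121.4] yawY -14.68 grip 0.390 F [ 0.6 -0.2 -0.2] tilt [ 1.7e-03 -3.0e-04 -1.0e+00] q [-0.26  0.65  1.3   0.    1.19 -0.  ]
shift(now)  [ 0.0014 -0.0003  0.0006]  shift(after turn) [ 0.0014 -0.0003  0.0006]  turn [-0.0013 -0.0002 -0.0017] dist 1.6
tool y,z axes [ 0.967 -0.253  0.002] [-0.253 -0.967 -0.   ]
```

View pics/w34.png

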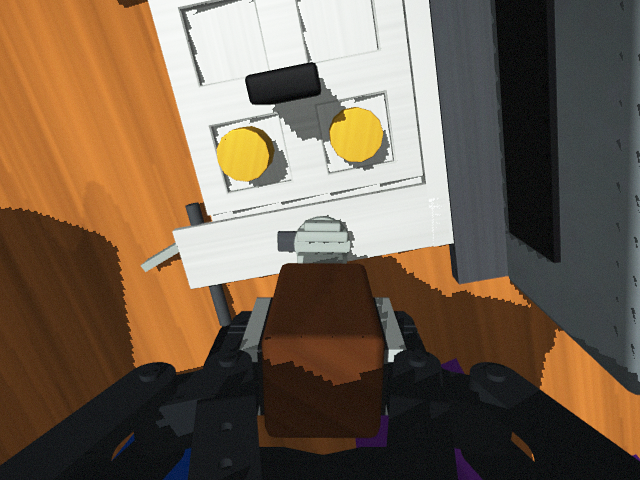

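View pics/s4.png

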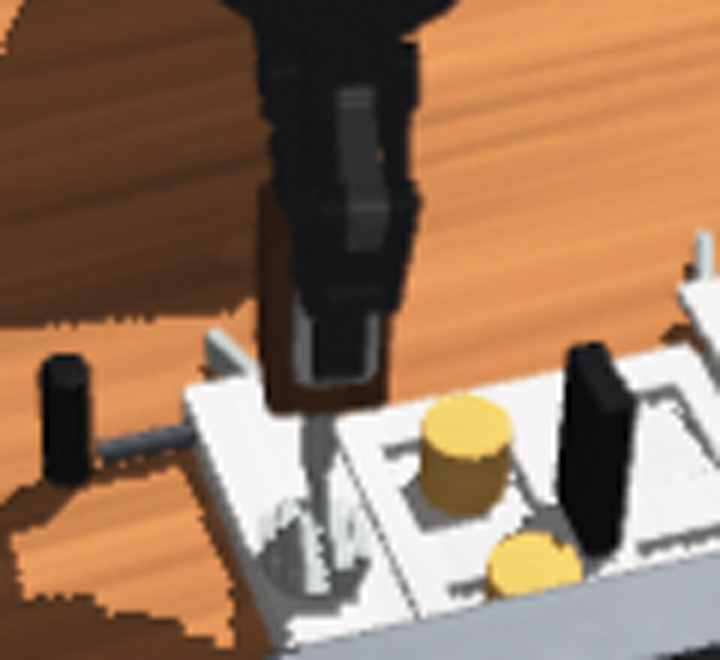

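```bash
python3 -m jog '[[[0.006,-0.0003,0.0006,0,0,0],[0.003,0,0,0,0,0],[0,0,0,0,0,0],[0,0,0,0,0,0]]]'
python3 -m jog '[[[0.003,0,0,0,0,0],[0.003,0,0,0,0,0],[0,0,0,0,0,0]]]'
python3 -m jog '[[[0.002,0,0,0,0,0],[0.0015,0,0,0,0,0],[0,0,0,0,0,0]]]'
python3 - <<'E'
from h import *
go((630.35,-45.7,101),-14.6);cap("scene","pics/s5.png",(270,220,390,330),6)
E
```

```text
time_s: 39.35
eef_pos: [630.0, -45.3, 111.5]
ee_rot: [0.432, 0.56, 0.432, -0.56]
force: [-0.1, 0.7, -1.6]
grip_width: 0.392
time_s: 39.72
eef_pos: [629.8, -45.2, 105.0]
ee_rot: [-0.432, -0.56, -0.432, 0.56]
force: [0.1, 0.1, -0.8]
grip_width: 0.393
time_s: 40.1
eef_pos: [629.9, -45.2, 101.7]
ee_rot: [0.432, 0.56, 0.432, -0.56]
force: [0.1, 0.9, -1.0]
grip_width: 0.39
t 40.10 pos [629.9 -45.2 101.7] yawY -14.66 grip 0.390 F [ 0.1  0.9 -1. ] tilt [-1.e-04  2.e-04 -1.e+00] q [-0.26  0.67  1.32  0.    1.16 -0.  ]
shift(now)  [0.0007 0.0006 0.0004]  shift(after turn) [0.0007 0.0006 0.0004]  turn [-0.001  -0.0002  0.0002] dist 1.0
tool y,z axes [ 0.967 -0.253 -0.   ] [-0.253 -0.967 -0.   ]
```

View pics/s5.png

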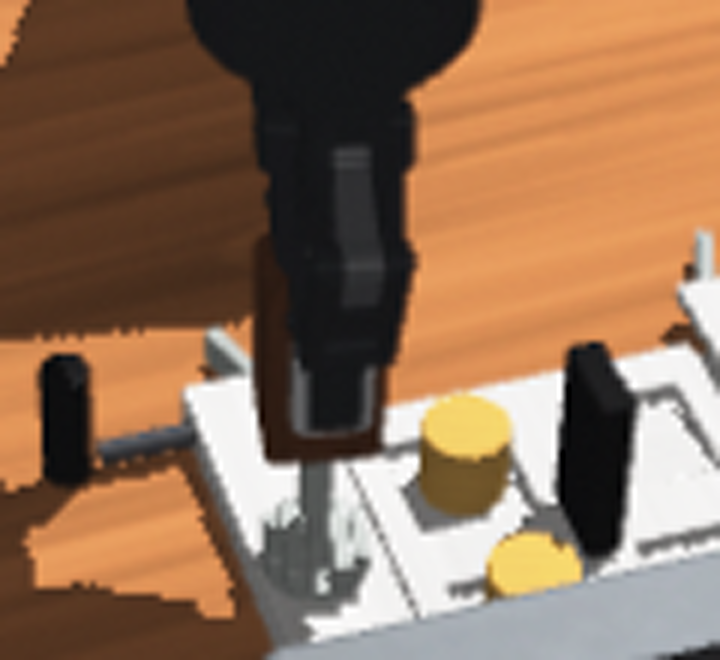

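```bash
python3 -m jog '[[[0.0005,0.0005,0.0003,0.1,0,0],[0,0,0,0.14,0,0],[0,0,0,0.14,0,0],[0,0,0,0.14,0,0],[0,0,0,0.14,0,0],[0,0,0,0,0,0]]]' 255 80
python3 - <<'E'
from h import *
s,_,_=st(); print(s["wrist_torque"])
E
python3 -m jog '[[[0,0,0,0.14,0,0],[0,0,0,0.14,0,0],[0,0,0,0.14,0,0],[0,0,0,0.14,0,0],[0,0,0,0.14,0,0],[0,0,0,0,0,0]]]'
python3 - <<'E'
from h import *
s,_,_=st(); print(s["wrist_torque"]);cap("wrist","pics/w35.png")
E
```

```text
time_s: 40.9
eef_pos: [630.7, -45.5, 101.5]
ee_rot: [0.228, 0.67, 0.228, -0.669]
force: [2.8, 1.6, -1.7]
grip_width: 0.388
t 40.90 pos [630.7 -45.5 101.5] yawY -52.40 grip 0.388 F [ 2.8  1.6 -1.7] tilt [ 1.3e-03  4.0e-04 -1.0e+00] q [-0.26  0.67  1.31  0.    1.15  0.66]
[ 0.27881424 -0.57005091  0.07986918]
time_s: 41.65
eef_pos: [630.7, -45.7, 101.6]
ee_rot: [-0.015, 0.707, -0.015, -0.706]
force: [3.2, 0.0, -2.1]
grip_width: 0.387
t 41.65 pos [630.7 -45.7 101.6] yawY -92.37 grip 0.387 F [ 3.2  0.  -2.1] tilt [ 1.3e-03 -1.0e-04 -1.0e+00] q [-0.26  0.67  1.31  0.    1.15  1.35]
[ 0.09720427 -0.73664669  0.03431913]
```

View pics/w35.png

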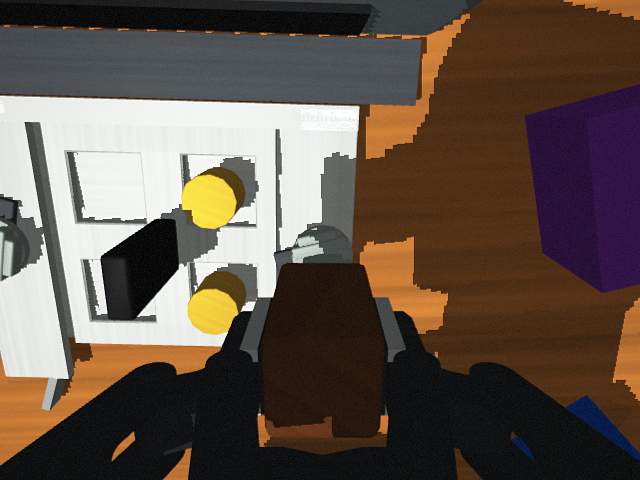

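```bash
for i in 1; do python3 -m jog '[[[0,0,0,0.1,0,0],[0,0,0,0.08,0,0],[0,0,0,0,0,0]]]'; done
python3 - <<'E'
from h import *
s,_,_=st(); print(s["wrist_torque"])
E
python3 -m jog '[[[0,0,0,0.06,0,0],[0,0,0,0,0,0]]]'
python3 - <<'E'
from h import *
s,_,_=st(); print(s["wrist_torque"])
E
python3 -m jog '[[[0,0,0,0.05,0,0],[0,0,0,0,0,0]]]'
python3 - <<'E'
from h import *
s,_,_=st(); print(s["wrist_torque"]);cap("wrist","pics/w36.png",(200,180,420,300),3.5)
E
```

```text
time_s: 42.08
eef_pos: [630.6, -45.8, 101.6]
ee_rot: [-0.078, 0.703, -0.078, -0.702]
force: [3.5, -0.5, -3.2]
grip_width: 0.383
t 42.08 pos [630.6 -45.8 101.6] yawY -102.67 grip 0.383 F [ 3.5 -0.5 -3.2] tilt [ 1.e-03 -2.e-04 -1.e+00] q [-0.26  0.67  1.31  0.    1.15  1.53]
[-0.07685276 -0.86582049  0.04134955]
time_s: 42.32
eef_pos: [630.6, -45.8, 101.5]
ee_rot: [-0.099, 0.7, -0.099, -0.7]
force: [3.6, -0.1, -2.3]
grip_width: 0.387
t 42.33 pos [630.6 -45.8 101.5] yawY -106.12 grip 0.387 F [ 3.6 -0.1 -2.3] tilt [ 9.e-04 -2.e-04 -1.e+00] q [-0.26  0.67  1.31  0.    1.15  1.59]
[-0.16673268 -0.93018499  0.03866512]
time_s: 42.58
eef_pos: [630.6, -45.9, 101.6]
ee_rot: [-0.117, 0.698, -0.117, -0.697]
force: [4.8, -1.7, -2.2]
grip_width: 0.388
t 42.58 pos [630.6 -45.9 101.6] yawY -109.01 grip 0.388 F [ 4.8 -1.7 -2.2] tilt [ 1.e-03 -3.e-04 -1.e+00] q [-0.26  0.67  1.31 -0.    1.15  1.65]
[-0.28774793 -1.08026682  0.17118171]
```

View pics/w36.png

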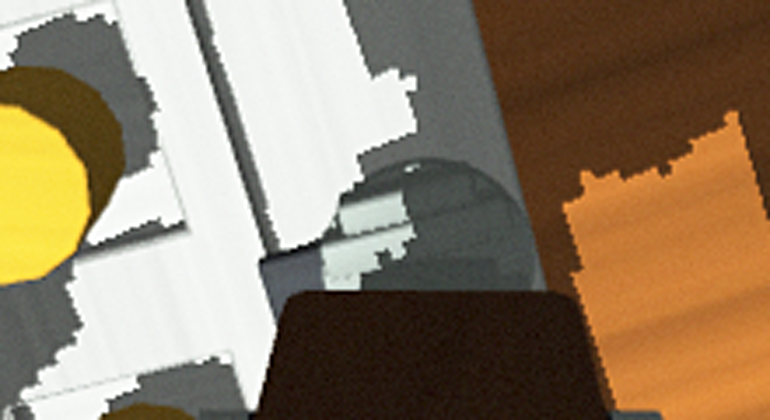

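Torque is rising (0.17). A little more to confirm the stop.

```bash
python3 -m jog '[[[0,0,0,0.05,0,0],[0,0,0,0,0,0]]]' >/dev/null
python3 - <<'E'
from h import *
s,_,_=st(); print(s["wrist_torque"])
E
python3 -m jog '[[[0,0,0,0.05,0,0],[0,0,0,0,0,0]]]' >/dev/null
python3 - <<'E'
from h import *
s,_,_=st(); print(s["wrist_torque"])
E
```

```text
t 42.88 pos [630.5 -45.9 101.5] yawY -111.91 grip 0.392 F [ 4.2 -2.6 -3.1] tilt [ 8.e-04 -5.e-04 -1.e+00] q [-0.26  0.67  1.31 -0.    1.15  1.7 ]
[-0.58174281 -1.05697227  0.26625834]
t 43.12 pos [630.5 -46.  101.5] yawY -114.75 grip 0.393 F [ 4.8 -2.3 -2.3] tilt [ 8.e-04 -7.e-04 -1.e+00] q [-0.26  0.67  1.31 -0.    1.15  1.75]
[-0.59554589 -1.07920697  0.58457797]
```

```bash
python3 -m jog '[[[0,0,0,-0.12,0,0],[0,0,0,-0.14,0,0],[0,0,0,0,0,0],[-0.01,0,0,0,0,0],[-0.03,0,0,0,0,0],[-0.03,0,0,0,0,0],[0,0,0,0,0,0],[0,0,0,0,0,0]]]'
python3 - <<'E'
from h import *
s,_,_=st(); print(s["wrist_torque"]);cap("wrist","pics/w37.png")
c=cap("scene"); p=pr(c,s["eef_pos"]+[0,0,-70]); u,v=map(int,p)
im=c["image"][:,:,::-1][v-45:v+55,u-60:u+60]; cv2.imwrite("pics/s6.png",cv2.resize(im,None,fx=6,fy=6,interpolation=cv2.INTER_CUBIC))
E
```

```text
time_s: 44.12
eef_pos: [629.6, -45.5, 170.4]
ee_rot: [0.062, -0.704, 0.062, 0.705]
force: [-0.9, -0.3, -1.2]
grip_width: 0.388
t 44.12 pos [629.6 -45.5 170.4] yawY -100.06 grip 0.388 F [-0.9 -0.3 -1.2] tilt [-2.1e-03  7.0e-04 -1.0e+00] q [-0.26  0.6   1.24  0.    1.3   1.49]
[ 0.003255    0.00887432 -0.01915144]
```

View pics/w37.png

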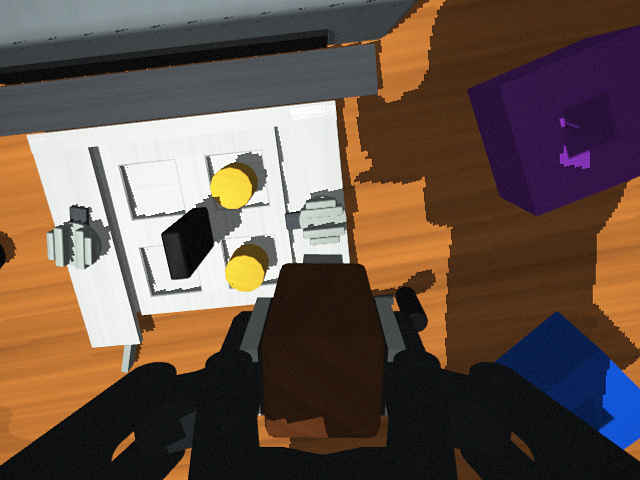

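View pics/s6.png

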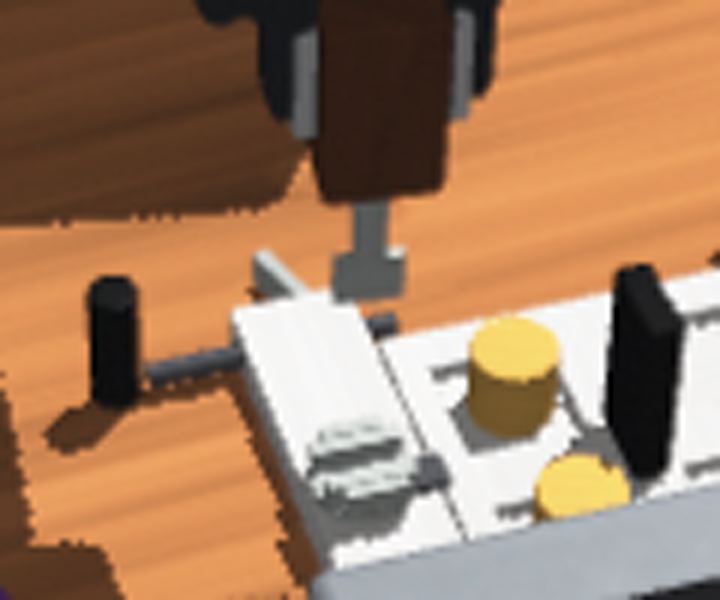

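```bash
python3 - <<'E'
from h import *
c=cap("wrist","pics/w38.png",(275,180,365,255),8); np.save("c5.npy",c,allow_pickle=True)
im=c["image"][:,:,::-1][190:280,30:120]; cv2.imwrite("pics/w39.png",cv2.resize(im,None,fx=6,fy=6,interpolation=cv2.INTER_CUBIC))
E
```

```text
(no output)
```

View pics/w38.png

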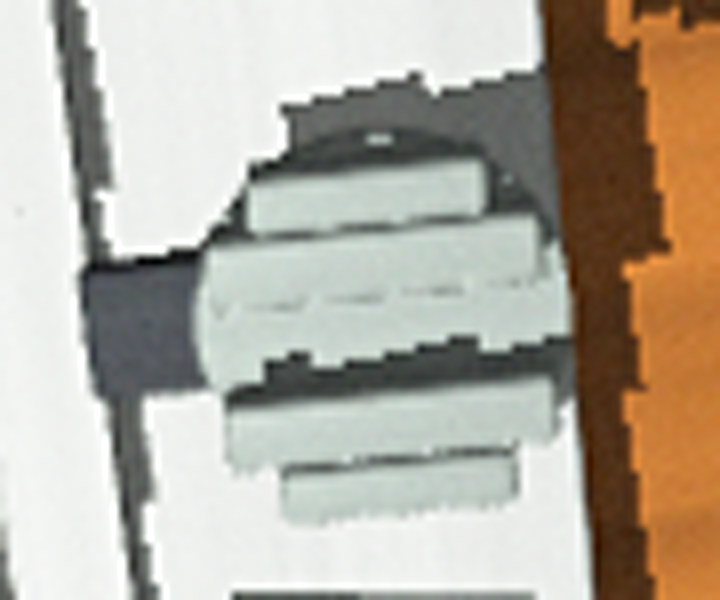

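View pics/w39.png

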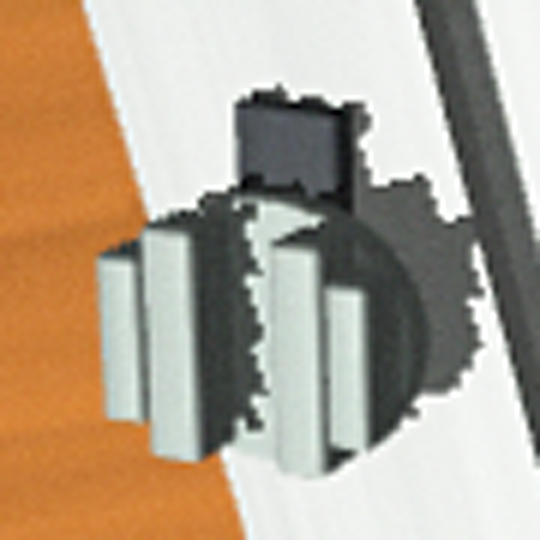

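```bash
python3 - <<'E'
from h import *
c=np.load("c5.npy",allow_pickle=True).item()
g=lambda u,v,z=32:bp(c,(275+(u+.5)/8-.5,180+(v+.5)/8-.5),z)[:2]
for a,b in(((225,405),(552,378)),((205,250),(537,215)),((282,478),(517,455)),((248,183),(484,160))):
    d=g(*b)-g(*a); print("R",np.degrees(np.arctan2(d[1],d[0])),np.linalg.norm(d))
print("Rc",(g(248,183)+g(484,160)+g(282,520)+g(517,495))/4)
g=lambda u,v,z=32:bp(c,(30+(u+.5)/6-.5,190+(v+.5)/6-.5),z)[:2]
for a,b in(((190,228),(207,458)),((145,230),(155,455)),((272,248),(278,470)),((320,246),(328,475)),((100,260),(108,415))):
    d=g(*b)-g(*a); print("L",np.degrees(np.arctan2(d[1],d[0])),np.linalg.norm(d))
print("Lc",(g(190,228)+g(207,458)+g(272,248)+g(278,470))/4, (g(100,258)+g(107,418)+g(365,290)+g(370,448))/4)
E
```

```text
R -95.13905601919667 27.18421197467872
R -93.88219429804732 27.267721114384614
R -94.19128331336833 19.699318706076347
R -94.37831026121863 19.26056704289298
Rc [630.55891261 -45.61572333]
L 163.51826228782284 27.381093898739735
L 161.624215865488 26.89797269148009
L 161.5159822302446 26.653170383831707
L 162.25809868378585 27.452919987296802
L 161.70505666840336 18.50166961523062
Lc [642.44944979 125.4464144 ] [642.27603497 125.6390797 ]
```

```bash
python3 -m jog '[[[0,0,0,-0.179,0,0],[0,0,0,-0.179,0,0],[0,0,0,-0.179,0,0],[0,0,0,-0.179,0,0],[0,0,0,-0.179,0,0],[0,0,0,-0.179,0,0],[0,0,0,-0.179,0,0],[0,0,0,-0.179,0,0],[0,0,0,0,0,0]]]'
python3 - <<'E'
from h import *
go((642.4,125.5,165),-18)
E
```

```text
time_s: 45.4
eef_pos: [630.1, -45.6, 170.7]
ee_rot: [-0.415, -0.572, -0.416, 0.573]
force: [-0.2, 0.2, -1.5]
grip_width: 0.385
t 45.40 pos [630.1 -45.6 170.7] yawY -18.08 grip 0.385 F [-0.2  0.2 -1.5] tilt [-1.2e-03  5.0e-04 -1.0e+00] q [-0.26  0.6   1.24  0.    1.3   0.06]
shift(now)  [ 0.0058 -0.0414 -0.1665]  shift(after turn) [ 0.0057 -0.0412 -0.1665]  turn [-0.0014 -0.0001  0.0013] dist 171.6
tool y,z axes [ 0.951 -0.31  -0.001] [-0.31  -0.951 -0.   ]
```

```bash
python3 -m jog '[[[0,-0.0103,-0.0416,0,0,0],[0,-0.0103,-0.0416,0,0,0],[0,0,0,0,0,0],[0,0,0,0,0,0]]]'
python3 - <<'E'
from h import *
st();c=cap("wrist","pics/w40.png"); np.save("c6.npy",c,allow_pickle=True)
p=pr(c,(642.4,125.5,32)); print(p); u,v=map(int,p); v=max(v,45); im=c["image"][:,:,::-1][v-45:v+45,u-50:u+50]; print(u-50,v-45); cv2.imwrite("pics/w41.png",cv2.resize(im,None,fx=7,fy=7,interpolation=cv2.INTER_CUBIC))
E
```

```text
time_s: 45.9
eef_pos: [636.3, 39.5, 171.1]
ee_rot: [-0.415, -0.572, -0.415, 0.573]
force: [-0.4, 0.6, -1.7]
grip_width: 0.387
t 45.90 pos [636.3  39.5 171.1] yawY -18.11 grip 0.387 F [-0.4  0.6 -1.7] tilt [-4.e-04 -1.e-04 -1.e+00] q [-0.12  0.62  1.22 -0.    1.31  0.19]
[288.01488564  90.53310459]
238 45
```

View pics/w41.png

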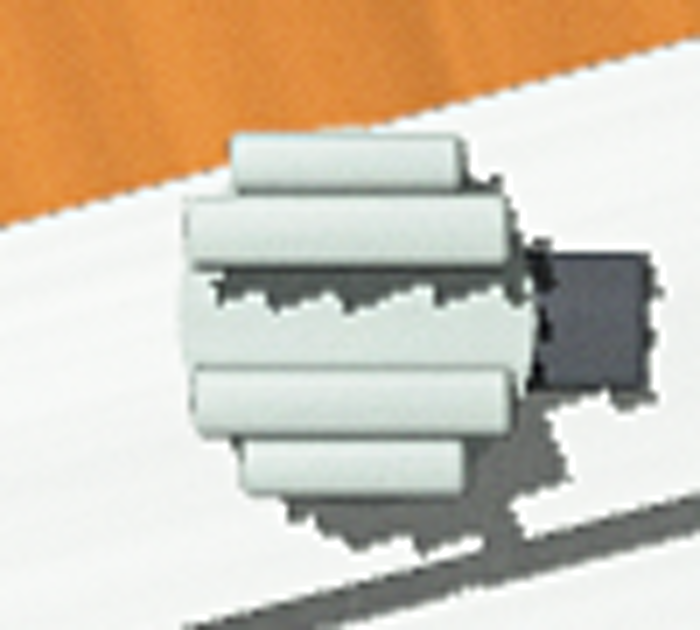

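```bash
python3 - <<'E'
from h import *
c=np.load("c6.npy",allow_pickle=True).item(); print(bp(c,(287.7,89.8),32))
go((642.3,125.8,120),-18.1)
E
```

```text
[642.35918942 125.95471585  32.        ]
t 45.95 pos [636.4  39.  171.2] yawY -18.12 grip 0.384 F [-0.3 -0.6 -1.3] tilt [-3.e-04 -1.e-04 -1.e+00] q [-0.12  0.62  1.22 -0.    1.31  0.19]
shift(now)  [ 0.0512 -0.0214 -0.0844]  shift(after turn) [ 0.0512 -0.0213 -0.0844]  turn [-0.0004  0.0002  0.0002] dist 101.0
tool y,z axes [ 0.95  -0.311 -0.   ] [-0.311 -0.95   0.   ]
```

```bash
python3 -m jog '[[[0,-0.0107,-0.0422,0,0,0],[0,-0.0107,-0.0422,0,0,0],[0.03,0,0,0,0,0],[0.021,0,0,0,0,0],[0,0,0,0,0,0],[0,0,0,0,0,0],[0,0,0,0,0,0]]]'
python3 - <<'E'
from h import *
go((642.3,125.8,101.2),-18.1);cap("scene","pics/s7.png",(350,200,470,310),6)
E
```

```text
time_s: 46.82
eef_pos: [642.6, 126.4, 121.6]
ee_rot: [0.416, 0.573, 0.415, -0.572]
force: [0.1, -0.6, -1.0]
grip_width: 0.391
t 46.83 pos [642.6 126.4 121.6] yawY -18.02 grip 0.391 F [ 0.1 -0.6 -1. ] tilt [ 2.e-03  2.e-04 -1.e+00] q [0.02 0.7  1.21 0.   1.23 0.33]
shift(now)  [ 0.0204 -0.0002  0.0007]  shift(after turn) [ 0.0204 -0.0001  0.0007]  turn [ 0.0014 -0.0008 -0.0019] dist 20.5
tool y,z axes [ 0.951 -0.309  0.002] [-0.309 -0.951 -0.001]
```

View pics/s7.png

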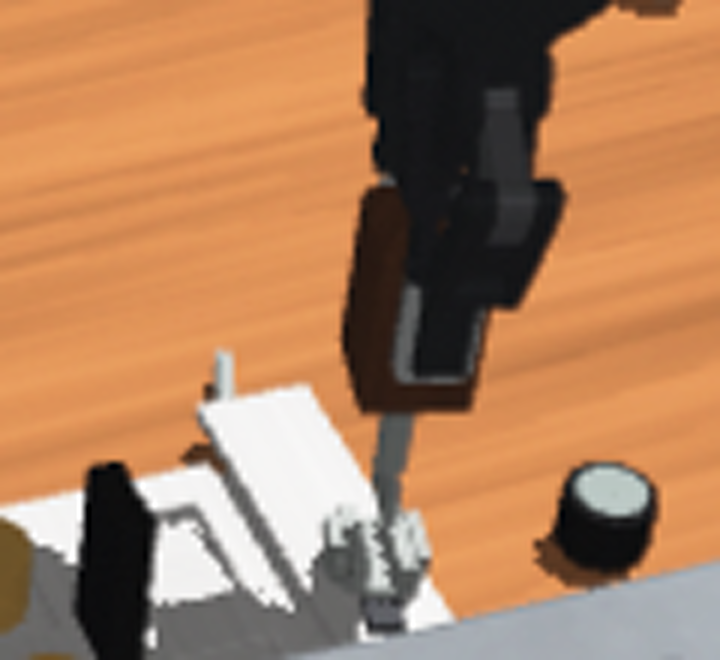

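```bash
python3 -m jog '[[[0.006,0,0.0003,0,0,0],[0.003,0,0,0,0,0],[0,0,0,0,0,0],[0,0,0,0,0,0]]]'
python3 -m jog '[[[0.003,0,0,0,0,0],[0.003,0,0,0,0,0],[0,0,0,0,0,0]]]'
python3 -m jog '[[[0.002,0,0,0,0,0],[0.0018,0,0,0,0,0],[0,0,0,0,0,0]]]'
python3 - <<'E'
from h import *
go((642.3,125.8,101.2),-18.1)
E
```

```text
time_s: 47.38
eef_pos: [642.1, 126.5, 111.5]
ee_rot: [0.416, 0.572, 0.416, -0.572]
force: [-0.6, 0.6, -1.0]
grip_width: 0.385
time_s: 47.75
eef_pos: [641.9, 126.4, 105.1]
ee_rot: [-0.416, -0.572, -0.416, 0.572]
force: [0.0, -0.0, -1.3]
grip_width: 0.393
time_s: 48.12
eef_pos: [642.0, 126.4, 101.4]
ee_rot: [-0.416, -0.572, -0.416, 0.572]
force: [0.9, 1.1, -0.9]
grip_width: 0.389
t 48.12 pos [642.  126.4 101.4] yawY -17.98 grip 0.389 F [ 0.9  1.1 -0.9] tilt [-2.e-04  2.e-04 -1.e+00] q [0.02 0.72 1.23 0.   1.19 0.33]
shift(now)  [0.0002 0.0005 0.0005]  shift(after turn) [0.0002 0.0005 0.0005]  turn [ 0.0021 -0.0001  0.0002] dist 0.8
tool y,z axes [ 0.951 -0.309 -0.   ] [-0.309 -0.951 -0.   ]
```

```bash
python3 -m jog '[[[0.0003,0.0005,0.0005,0.1,0,0],[0,0,0,0.14,0,0],[0,0,0,0.14,0,0],[0,0,0,0.14,0,0],[0,0,0,0.14,0,0],[0,0,0,0.14,0,0],[0,0,0,0.14,0,0],[0,0,0,0.14,0,0],[0,0,0,0.14,0,0],[0,0,0,0.14,0,0],[0,0,0,0,0,0]]]'
python3 - <<'E'
from h import *
s,_,_=st(); print(s["wrist_torque"])
E
python3 -m jog '[[[0,0,0,0.08,0,0],[0,0,0,0.07,0,0],[0,0,0,0,0,0]]]' >/dev/null
python3 - <<'E'
from h import *
s,_,_=st(); print(s["wrist_torque"])
E
python3 -m jog '[[[0,0,0,0.07,0,0],[0,0,0,0,0,0]]]' >/dev/null
python3 - <<'E'
from h import *
s,_,_=st(); print(s["wrist_torque"])
E
```

```text
time_s: 49.5
eef_pos: [642.7, 125.7, 101.5]
ee_rot: [-0.036, 0.707, -0.036, -0.706]
force: [2.3, -0.1, -2.1]
grip_width: 0.392
t 49.50 pos [642.7 125.7 101.5] yawY -95.83 grip 0.392 F [ 2.3 -0.1 -2.1] tilt [ 1.2e-03 -1.0e-04 -1.0e+00] q [ 0.01  0.72  1.23 -0.    1.19  1.69]
[-0.16203595 -0.46674415  0.01199729]
t 49.88 pos [642.7 125.6 101.5] yawY -104.32 grip 0.386 F [ 2.5 -1.9 -1.9] tilt [ 1.1e-03 -1.0e-04 -1.0e+00] q [ 0.01  0.72  1.23 -0.    1.19  1.84]
[-0.26887612 -0.53769422  0.04660291]
t 50.12 pos [642.6 125.6 101.4] yawY -108.33 grip 0.388 F [ 2.3 -1.3 -2.3] tilt [ 9.e-04 -2.e-04 -1.e+00] q [ 0.01  0.72  1.23 -0.    1.19  1.91]
[-0.36607322 -0.65507472  0.09534625]
```

```bash
python3 -m jog '[[[0,0,0,0.06,0,0],[0,0,0,0,0,0]]]' >/dev/null
python3 - <<'E'
from h import *
s,_,_=st(); print(s["wrist_torque"])
E
python3 -m jog '[[[0,0,0,0.05,0,0],[0,0,0,0,0,0]]]' >/dev/null
python3 - <<'E'
from h import *
s,_,_=st(); print(s["wrist_torque"])
E
```

```text
t 50.38 pos [642.6 125.5 101.5] yawY -111.75 grip 0.391 F [ 3.5 -2.1 -1.9] tilt [ 8.e-04 -5.e-04 -1.e+00] q [ 0.01  0.72  1.23 -0.    1.19  1.97]
[-0.6731691  -0.67739623  0.29608103]
t 50.62 pos [642.6 125.5 101.4] yawY -114.62 grip 0.391 F [ 3.1 -3.1 -1.8] tilt [ 7.e-04 -6.e-04 -1.e+00] q [ 0.01  0.72  1.23 -0.    1.19  2.02]
[-0.81870736 -0.7879642   0.54071985]
```

Same torque rise (0.54) at the stop. Unwind and lift, then look.

```bash
python3 -m jog '[[[0,0,0,-0.12,0,0],[0,0,0,-0.14,0,0],[0,0,0,0,0,0],[-0.01,0,0,0,0,0],[-0.03,0,0,0,0,0],[-0.05,0,0,0,0,0],[0,0,0,0,0,0],[0,0,0,0,0,0]]]'
python3 - <<'E'
from h import *
st();c=cap("wrist","pics/w42.png"); np.save("c7.npy",c,allow_pickle=True)
E
```

```text
time_s: 51.62
eef_pos: [641.9, 125.9, 191.0]
ee_rot: [0.061, -0.704, 0.061, 0.705]
force: [0.6, -0.2, -1.5]
grip_width: 0.39
t 51.62 pos [641.9 125.9 191. ] yawY -99.95 grip 0.390 F [ 0.6 -0.2 -1.5] tilt [-1.2e-03  4.0e-04 -1.0e+00] q [0.01 0.64 1.13 0.   1.38 1.76]
```

View pics/w42.png

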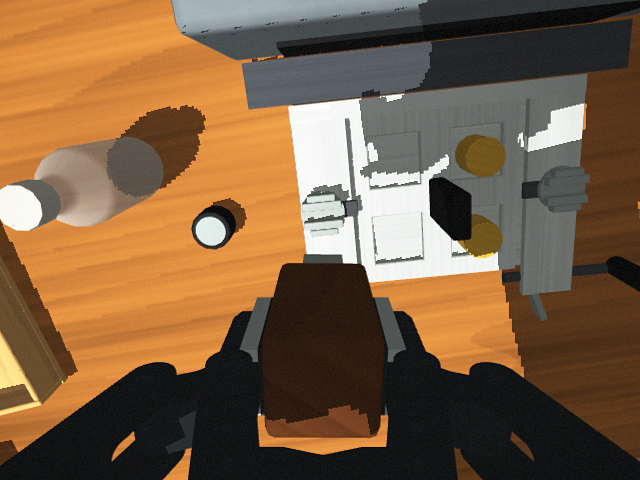

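```bash
python3 - <<'E'
from h import *
c=np.load("c7.npy",allow_pickle=True).item()
im=c["image"][:,:,::-1]; cv2.imwrite("pics/w43.png",cv2.resize(im[170:250,285:375],None,fx=8,fy=7,interpolation=cv2.INTER_CUBIC))
cv2.imwrite("pics/w44.png",cv2.resize(im[60:300,400:640],None,fx=2.5,fy=2.5,interpolation=cv2.INTER_CUBIC))
E
```

View pics/w43.png

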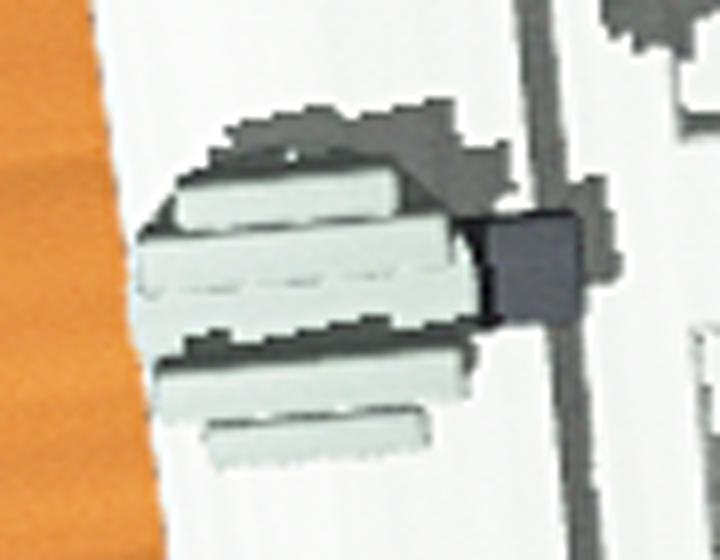

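View pics/w44.png

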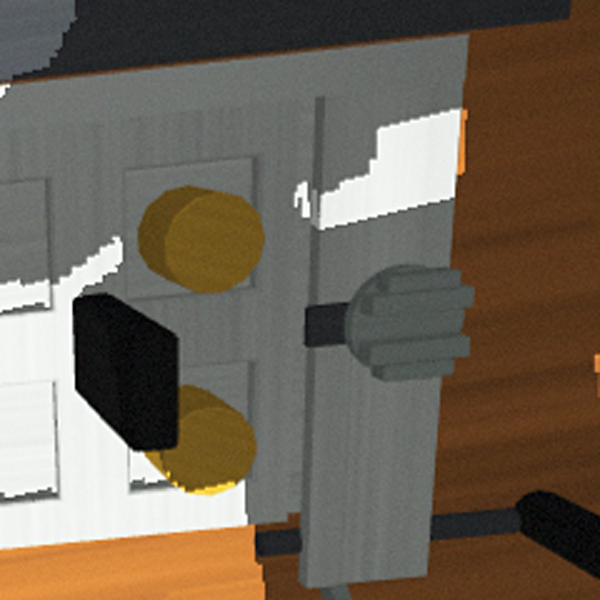

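```bash
python3 - <<'E'
from h import *
go((519.8,-345.4,175),-100)
E
```

```text
t 51.67 pos [641.7 125.9 190.3] yawY -99.95 grip 0.387 F [ 0.   0.1 -1.4] tilt [-2.4e-03  3.0e-04 -1.0e+00] q [0.01 0.64 1.13 0.   1.38 1.76]
shift(now)  [0.0154 0.4853 0.0386]  shift(after turn) [0.0153 0.4853 0.0382]  turn [ 0.0009  0.0024 -0.0001] dist 487.0
tool y,z axes [-0.173 -0.985  0.   ] [-0.985  0.173  0.002]
```

```bash
python3 -m jog '[[[0,0.04,0.0033,0,0,0],[0,0.055,0.0043,0,0,0],[0,0.055,0.0043,0,0,0],[0,0.055,0.0043,0,0,0],[0,0.055,0.0043,0,0,0],[0,0.055,0.0043,0,0,0],[0,0.055,0.0043,0,0,0],[0,0.055,0.0043,0,0,0],[0.005,0.04,0.0033,0,0,0],[0.01,0.0203,0.0015,0,0,0],[0,0,0,0,0,0],[0,0,0,0,0,0]]]'
python3 - <<'E'
from h import *
go((519.8,-345.4,175),-100);cap("wrist","pics/w45.png")
E
```

```text
time_s: 53.18
eef_pos: [521.7, -344.3, 176.1]
ee_rot: [0.061, -0.704, 0.06, 0.705]
force: [-0.0, 0.5, -0.7]
grip_width: 0.389
t 53.17 pos [ 521.7 -344.3  176.1] yawY -99.85 grip 0.389 F [-0.   0.5 -0.7] tilt [-1.e-04  1.e-03 -1.e+00] q [-0.77  0.58  1.26  0.    1.3   0.97]
shift(now)  [0.0011 0.0014 0.0017]  shift(after turn) [0.0011 0.0014 0.0017]  turn [0.0027 0.0003 0.001 ] dist 2.4
tool y,z axes [-0.171 -0.985 -0.001] [-0.985  0.171  0.   ]
```

View pics/w45.png

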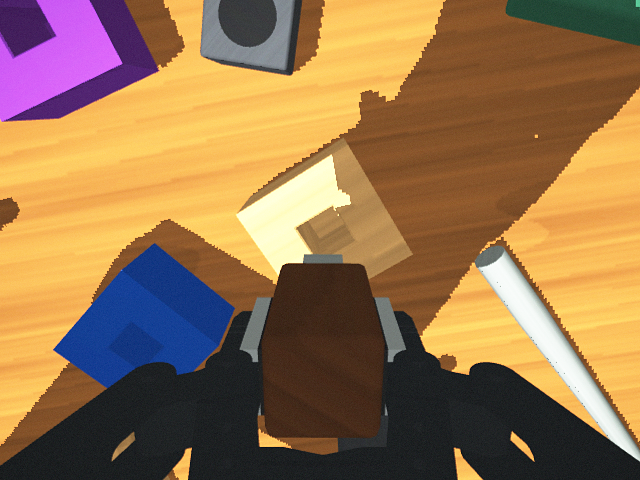

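```bash
python3 -m jog '[[[0.03,0.001,0.001,0,0,0],[0,0,0,0,0,0],[0,0,0,0,0,0],[0,0,0,0,0,0]]]'
python3 - <<'E'
from h import *
go((519.8,-345.4,83),-100)
E
```

```text
time_s: 53.72
eef_pos: [520.5, -346.6, 147.5]
ee_rot: [-0.061, 0.705, -0.061, -0.704]
force: [0.2, 0.2, -1.1]
grip_width: 0.39
t 53.73 pos [ 520.5 -346.6  147.5] yawY -99.89 grip 0.390 F [ 0.2  0.2 -1.1] tilt [ 0.0016 -0.0012 -1.    ] q [-0.77  0.61  1.29  0.    1.24  0.97]
shift(now)  [ 0.0645 -0.0011  0.001 ]  shift(after turn) [ 0.0645 -0.001   0.0009]  turn [ 0.0018 -0.0018 -0.0009] dist 64.6
tool y,z axes [-0.172 -0.985  0.001] [-0.985  0.172 -0.002]
```

```bash
python3 -m jog '[[[0.015,-0.001,0.0007,0,0,0],[0.008,0,0,0,0,0],[0,0,0,0,0,0],[0,0,0,0,0,0]]]'
python3 -m jog '[[[0.01,0,0,0,0,0],[0.01,0,0,0,0,0],[0.01,0,0,0,0,0],[0,0,0,0,0,0]]]'
python3 -m jog '[[[0.006,0,0,0,0,0],[0.003,0,0,0,0,0],[0,0,0,0,0,0],[0,0,0,0,0,0]]]'
python3 - <<'E'
from h import *
go((519.8,-345.4,82.5),-100)
E
```

```text
time_s: 54.22
eef_pos: [519.6, -345.5, 123.4]
ee_rot: [-0.061, 0.705, -0.061, -0.704]
force: [0.6, -0.5, -1.1]
grip_width: 0.391
time_s: 54.72
eef_pos: [519.2, -345.0, 92.1]
ee_rot: [0.062, -0.704, 0.061, 0.705]
force: [-0.3, -0.4, -1.3]
grip_width: 0.387
time_s: 55.22
eef_pos: [519.6, -345.4, 84.5]
ee_rot: [-0.061, 0.705, -0.061, -0.704]
force: [0.0, 1.1, -1.0]
grip_width: 0.388
t 55.23 pos [ 519.6 -345.4   84.5] yawY -99.91 grip 0.388 F [ 0.   1.1 -1. ] tilt [ 4.e-04 -1.e-04 -1.e+00] q [-0.77  0.68  1.36  0.    1.11  0.97]
shift(now)  [ 0.002  -0.0001 -0.0002]  shift(after turn) [ 0.002  -0.0001 -0.0002]  turn [ 0.0016 -0.0005 -0.    ] dist 2.0
tool y,z axes [-0.172 -0.985  0.   ] [-0.985  0.172 -0.   ]
```

```bash
python3 -m jog '[[[0.0018,0,0,0,0,0],[0,0,0,0,0,0],[0,0,0,0,0,0]]]'
python3 -m jog '[[[0,0,0,0,0,0],[0,0,0,0,0,0],[0,0,0,0,0,0],[0,0,0,0,0,0],[0,0,0,0,0,0],[0,0,0,0,0,0],[-0.03,0,0,0,0,0],[-0.05,0,0,0,0,0],[-0.06,0,0,0,0,0],[0,0,0,0,0,0]]]' 0
python3 - <<'E'
from h import *
st();cap("wrist","pics/w46.png");cap("top","pics/t8.png");cap("scene","pics/s8.png")
E
```

```text
time_s: 55.6
eef_pos: [519.5, -345.4, 82.4]
ee_rot: [-0.061, 0.704, -0.061, -0.704]
force: [0.4, 0.8, -1.4]
grip_width: 0.386
time_s: 56.85
eef_pos: [520.7, -346.4, 227.6]
ee_rot: [-0.059, 0.707, -0.063, -0.702]
force: [1.3, 0.1, -0.6]
grip_width: 0.999
t 56.85 pos [ 520.7 -346.4  227.6] yawY -99.91 grip 0.999 F [ 1.3  0.1 -0.6] tilt [ 0.007  -0.0065 -1.    ] q [-0.77  0.54  1.19  0.    1.4   0.97]
```

View pics/w46.png

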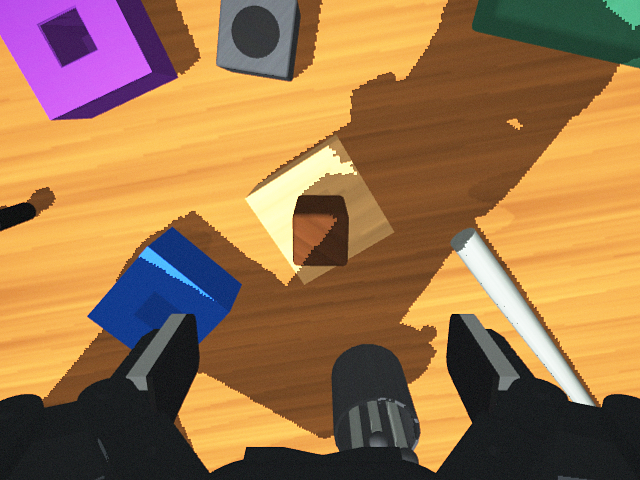

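View pics/t8.png

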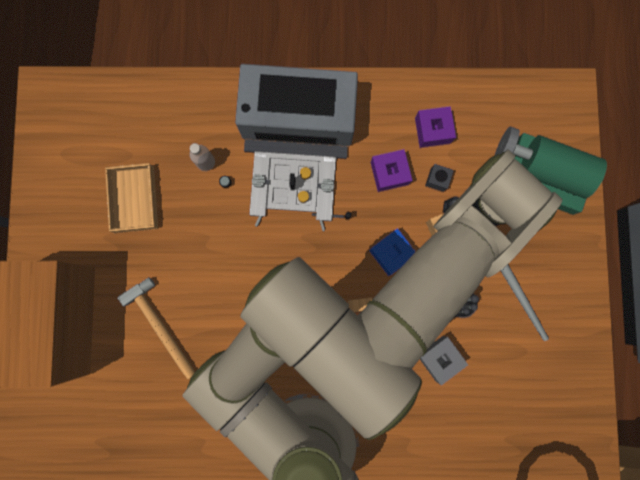

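View pics/s8.png

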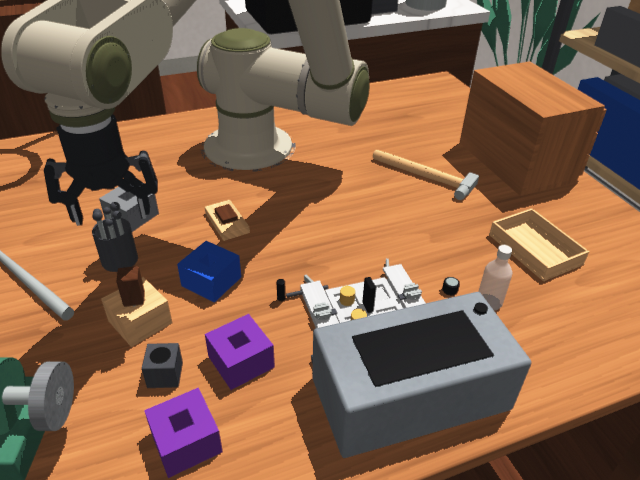

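```bash
python3 - <<'E'
from h import *
c=cap("top","pics/t9.png",(230,130,360,240),6)
R=lambda x,y,z:(636.5+.9976*x+.0698*y,40.1-.0698*x+.9976*y,z)
print([ (6*(pr(c,R(*p))-[230,130])).round(0) for p in((-64,60,10),(-64,-60,10),(64,60,10),(64,-60,10),(-72,-142,47),(-72,-177,47))])
E
```

```text
[array([225., 462.]), array([512., 482.]), array([248., 163.]), array([533., 182.]), array([712., 500.]), array([799., 505.])]
```

View pics/t9.png

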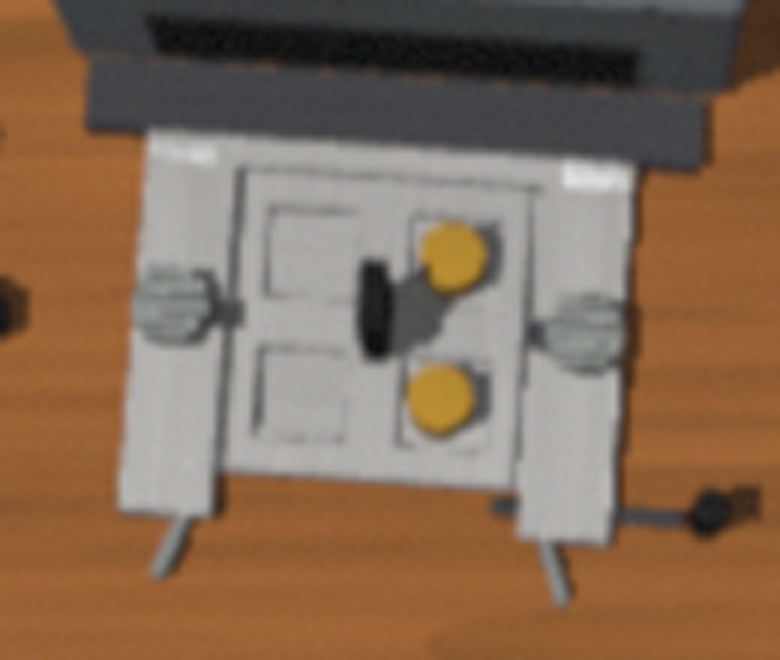

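```bash
python3 -c "
from rig import workorder
print(workorder.finish_job())"
```

```text
the job is handed in; nothing more can be done
None
```

The engraver is ready for the batch, and the job was handed in at about 57 s of simulated time. I found only two brass blanks on the bench. I pulled the bolt out, stood both blanks in tray pockets and slid the tray home. I then pushed the bolt back in, tightened both screws with the driver and returned the driver to its wooden stand.

- **Tray:** the push force climbed to 26 N against the back stop, and the last top view shows the tray at the stop with both blanks upright in their pockets.
- **Bolt:** it reached a hard end point both ways, at about 31 N pulled out and 39 N pushed in. In the last view its rod lies in front of the tray, as it did at the start.
- **Screws:** torque rose to between 0.5 and 0.6 N m on each. Both slots measure about -94° to -95°, where fully tight should be about -94°, and both tabs lie over the tray's edge.
- **Driver:** it was released within 0.1 mm of the height at which it first stood, and it stands upright in the stand.
- **Other things on the bench:** they look unmoved in the last views.

No check failed. The arm hid small parts of the bench in the last top view, but earlier pictures covered most of those areas.

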